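Re-divide the tote and sort the tooling parts

TASK

First slide the divider of the blue tote away from the tote's handle end to its stop, so that the rails will fit. Then sort the loose parts: both guide rails into the bay at the handle end, lying flat and lengthwise, next to each other on the tote's floor; the angle bracket standing on its base on the floor of the short bay; the flanged bush standing upright on its flange in the square grey metal pan. Set every part down rather than dropping it, and leave the bottle and the mould block where they are.

Things in the scene. Friction and masses are not known exactly. Their poses are not given: they have to be found in the camera images.
- tote: Open blue plastic tote, fixed, 150 mm (its x) by 270 mm (its y) outside, 45 mm high; walls and floor 5 mm thick: inside 140 by 260 mm. Origin: centre of its underside; z up. At its +y end (the handle end) a steel bar handle stands out 28 mm, 35 mm up. A divider across x splits it into two bays along y. It stands left or right of the middle, turned up to 0.2 rad.
- divider (a joint): Tote's sliding divider, in m, growing towards tote -y (away from the handle). Stops at 0 and 0.115; starts below 0.055. Its mid-plane is at tote y = 0.060 - value; plate 8 mm thick, across the tote's width, up to 40 mm above the tote's underside. At the 0.115 stop the handle-end bay is 181 mm long, the other 71 mm. Friction about 2.5 N; it stays where left.
- divider_grip (a point): Point in the grip tab on top of the divider, mid-width, 54 mm above the tote's underside. The tab is a grey block 40 mm wide (tote x), 12 mm thick (tote y), 38 to 64 mm above that underside. Axes parallel to the tote's. Pinch it across its thickness from above.
- rail_a: Loose straight steel guide rail, 155 mm long (its x), 22 mm wide (its y), 18 mm high, with three dark holes in the top; about 0.4 kg. Origin: centre of its underside; z up. The same as rail_b: either may take either place.
- rail_b: Second loose steel guide rail, same as rail_a. Origin: centre of its underside; x along its length, z up.
- bracket: Loose dark steel angle bracket standing on its base plate: base 56 mm (its x) by 44 mm (its y), 8 mm thick; upright leg 10 mm thick (x), 44 mm wide (y), top at 48 mm, along the -x edge, mid-plane at x = -23 mm. About 0.22 kg. Origin: centre of the base's underside; z up.
- bush: Loose brass guide bush standing on its flange: flange 44 mm diameter, 8 mm thick, at the bottom; barrel 30 mm diameter up to 48 mm; dark bore seen on top. About 0.2 kg. Origin: centre of its underside; z up the axis.
- pan: Square plain grey metal pan, fixed, 130 by 130 mm outside, 26 mm high, walls and floor 4 mm thick (floor 4 mm above the origin). Origin: centre of its underside; z up.
- bottle: Bystander: standing beige bottle with a black cap, 64 mm diameter, 190 mm high, towards the right side. Origin: centre of its underside.
- mould: Bystander: dark steel mould block 110 by 80 mm, 58 mm high, towards the left side. Origin: centre of its underside.
Things that resemble listed ones, but are neither listed nor needed, are in the scene too. What is shaped like the rail_b but brown or purple is not meant. Leave any purple look-alike of the bracket alone.

How it is judged:
On the way:
1. the divider is slid to its stop (within 17 mm) while no rail and no bracket touches the tote (value of joint divider above 0.098 m and contact force between each of rail_a, rail_b, bracket and tote below 0.1 N), for 0.2 s.
At the end, for the whole second after the job is handed in: Divider within 17 mm of its stop; both rails flat on the floor of the handle-end bay, along the tote within 0.25 rad; bracket on its base on the floor of the short bay and bush on its flange on the pan's floor, each tilted under 0.15 rad; all released and at rest (value of joint divider above 0.098 m and x of rail_a in the frame of tote between -0.065 and 0.065 m and y of rail_a in the frame of tote between 0.012 and 0.066 m and z of rail_a in the frame of tote between 0 and 0.012 m and angle between the x axis of each of rail_a, rail_b and the y axis of tote, either way round below 0.25 rad and angle between each of rail_a, rail_b, bracket, bush's own z axis and vertical below 0.15 rad and linear speed of each of rail_a, rail_b, bracket, bush below 0.02 m/s and angular speed of each of rail_a, rail_b, bracket, bush below 0.2 rad/s and x of rail_b in the frame of tote between -0.065 and 0.065 m and y of rail_b in the frame of tote between 0.012 and 0.066 m and z of rail_b in the frame of tote between 0 and 0.012 m and x of bracket in the frame of tote between -0.06 and 0.06 m and y of bracket in the frame of tote between -0.115 and -0.058 m and z of bracket in the frame of tote between 0 and 0.012 m and x of bush in the frame of pan between -0.05 and 0.05 m and y of bush in the frame of pan between -0.05 and 0.05 m and z of bush in the frame of pan between 0 and 0.011 m); the robot touches nothing.
It fails at once if the bottle or the mould block is moved by more than 25 mm (distance of any of bottle, mould from where it was at the start of the episode above 0.025 m).
It fails at once if a part is dropped (it moves faster than 0.75 m/s while the fingers do not touch it, a fall of about 30 mm) ((linear speed of rail_a above 0.75 m/s and contact force between rail_a and the fingers below 0.05 N) or (linear speed of rail_b above 0.75 m/s and contact force between rail_b and the fingers below 0.05 N) or (linear speed of bracket above 0.75 m/s and contact force between bracket and the fingers below 0.05 N) or (linear speed of bush above 0.75 m/s and contact force between bush and the fingers below 0.05 N)).
It also fails if it takes over 120 s, if anything falls off the work surface, if the arm or the gripper's body presses on something with over 40 N, if the wrist force passes 120 N, or if a joint passes its speed limit or range.

ROBOT

A 6-joint arm with a two-finger parallel gripper is mounted at the origin on the work surface. World frame = base frame: x ahead of the robot, y to its left, z up, the work surface at z = 0. Lengths are in m, angles in rad, forces in N, time in s.
With the tool pointing down it reaches from about 0.35 to 0.975 m from the base axis. Payload 4.9 kg.
Tool frame: the origin (TCP) lies midway between the tips of the shut fingers; the grasp point (between the pads) lies 19 mm behind it; z points along the fingers, y is the line along which they close (so a half turn about z gives the same grasp; the last joint's range is limited). The gripper opens to 85 mm and grips with 20 to 120 N. Pads are 22 mm wide; open, the fingers measure 114 mm over their backs; the gripper's body (76 mm by 85 mm) begins 54 mm behind the grasp point. The pads swing forward as they close: fully open they stand 13 mm farther back than shut.
Start: joints at [1.188, 0.053, 1.613, -0, 1.476, -0.119], TCP at [0.163, 0.603, 0.205] pointing down, gripper open.
Joint ranges: [-3.01, 3.01], [-1.01, 2.22], [0.06, 2.58], [-1.02, 4.17], [0.09, 2.62], [-3.14, 3.14]. Speed limits (rad/s): [2.57, 2.57, 3.14, 3.14, 3.14, 3.14].

INTERFACE

Orientations are given as a rotation vector (axis times angle).
In Python, from station import ctrl gives the robot as it stands.
- The arm moves only by the tool step_arm, never from a script. Its argument "targets" is a list of rows, each an object with "travel": the shift along the world's x, y, z as a fraction of full scale, a list of three; "angular": the turn, a rotation vector about the world's x, y, z as a fraction of full scale, a list of three; "gripper": the opening, from 0 (shut) to 1 (fully open). In form: [{"travel": [x, y, z], "angular": [rx, ry, rz], "gripper": gripper}, ...]. A call has 1 to 10 rows; each row is the pose to reach, as a shift and turn from the pose commanded when the call began; what a row does not reach only later rows make up. Full scale, the value 1, is 0.6 m for a shift and pi/4 rad for a turn. A row lasts 1/10 s, in which the tool goes at most 50 mm and 8.59 degrees, less where a joint would pass 70% of its speed; a pose out of reach is approached as far as the arm can. A call with a number of a shift or a turn outside -1 to 1 is refused whole. A call with a gripper value outside its range is refused whole. The fingers move at their own pace and stop on an object; "squeeze" is the grip in N (left out, the last holds). Time passes only in rows, so rows that repeat a pose let the fingers close. It gives the time, the measured TCP pose, the force, the opening and the grip force at its end, in the units of the state.
- ctrl.get_obs(): the state, without advancing time (a new reading comes with each control period).
- ctrl.get_image(name): name is "scene" or "side" or "wrist"; returns a dict with "img" (480x640x3 uint8, red, green, blue), "fx", "fy", "cx", "cy" (pixels), "rvec" (rotation vector, rad) and "tvec" (3), from world to camera coordinates, as OpenCV has them. Camera axes: x right, y down, z forward; pixel columns grow to the right and rows downward; lengths in m; the calibration is good to about 2 mm. A picture is of the moment at which its call begins. There is no depth.
- ctrl.finish_job(): hands the job in; it is judged then, once.
The state is a dict: "t": time; "q": joint angles; "dq": joint speeds; "effort": joint torques, N m; "tool_pos": TCP position; "tool_rot": TCP orientation; "contact_force": force on the tool from outside, world axes, zero at the start; "wrist_torque": the same for the moment, N m; "opening": finger opening in m; "grip_force": force on a finger pad.
Only numpy, scipy, OpenCV 4.12 (cv2) and the standard library are available. Lean on these libraries where they do the work, as an engineer would, in place of code of your own. Each camera call takes 0.05 s, during which the arm holds its last target. There are 200 camera calls.

## Working session

There is one attempt and no reset: what is moved stays moved. The work goes in short steps, Python scripts to look and compute and a tool call to move; the robot and the scene stay as the last step left them, time stands still between calls to the robot, and variables do not carry over. Pictures are saved under pics/ and viewed, at most 14 in all, crops included, and the job is handed in when it is done.

Besides the shell and the picture viewer there is one more tool, called after "Emit:" in YAML: its name, and indented under it one key for each argument. step_arm: Moves the arm, as the interface text tells. Its arguments: {"type":"object","properties":{"targets":{"type":"array"},"squeeze":{"type":"number"}},"required":["targets"]}

```bash
mkdir -p pics && cat > h.py <<'E'
import numpy as np, cv2
from station import ctrl
def grab(n,f):
    d=ctrl.get_image(n); cv2.imwrite(f'pics/{f}.png',cv2.cvtColor(d['img'],cv2.COLOR_RGB2BGR))
    np.savez(f'pics/{f}.npz',**d); return d
def load(f): return dict(np.load(f'pics/{f}.npz'))
def ray(d,uv,z):
    R=cv2.Rodrigues(np.array(d['rvec'],float))[0]; t=np.array(d['tvec'],float).ravel()
    uv=np.atleast_2d(uv).astype(float)
    v=np.c_[(uv[:,0]-d['cx'])/d['fx'],(uv[:,1]-d['cy'])/d['fy'],np.ones(len(uv))]@R
    c=-R.T@t
    return c+v*((z-c[2])/v[:,2])[:,None]
def proj(d,p):
    R=cv2.Rodrigues(np.array(d['rvec'],float))[0]; t=np.array(d['tvec'],float).ravel()
    q=np.atleast_2d(p)@R.T+t
    return np.c_[d['fx']*q[:,0]/q[:,2]+d['cx'],d['fy']*q[:,1]/q[:,2]+d['cy']]
E
python3 - <<'E'
from h import *
for n in ('scene','side','wrist'):
    d=grab(n,n+'0'); R=cv2.Rodrigues(np.array(d['rvec'],float))[0]; print(n,-R.T@np.array(d['tvec']).ravel(),R[2],d['fx'])
print(ctrl.get_obs())
E
```

```text
scene [ 1.01175878 -0.56513819  0.86751707] [-0.46873371  0.52647896 -0.7093015 ] 488.4931395751021
side [ 0.35115227 -1.10465094  0.95223384] [ 0.11088112  0.76764693 -0.63120803] 485.6729326077038
wrist [0.09843534 0.62071213 0.3731755 ] [ 0.25603938 -0.07101995 -0.96405394] 403.83825004985437
{'t': 0.15, 'q': array([ 1.18799319e+00,  5.32041390e-02,  1.61393578e+00,  3.64651161e-05,
        1.47601275e+00, -1.18996919e-01]), 'dq': array([-0.00068788, -0.00318906, -0.0023856 , -0.00048491,  0.00117782,
        0.00028776]), 'effort': array([ 5.93630230e-04, -3.94240737e+01, -3.70723844e+01, -1.31839029e-04,
        4.58335737e-03,  6.43116195e-06]), 'tool_pos': array([0.16276809, 0.60290458, 0.20427172]), 'tool_rot': array([-4.13135006e-01, -3.11388246e+00,  2.35926068e-03]), 'contact_force': array([ 0.17332841, -0.4725027 , -0.31290478]), 'wrist_torque': array([-0.00492584, -0.03631136, -0.00059999]), 'grip_force': 0.0, 'opening': 0.08518037298886157}
```

View pics/scene0.png

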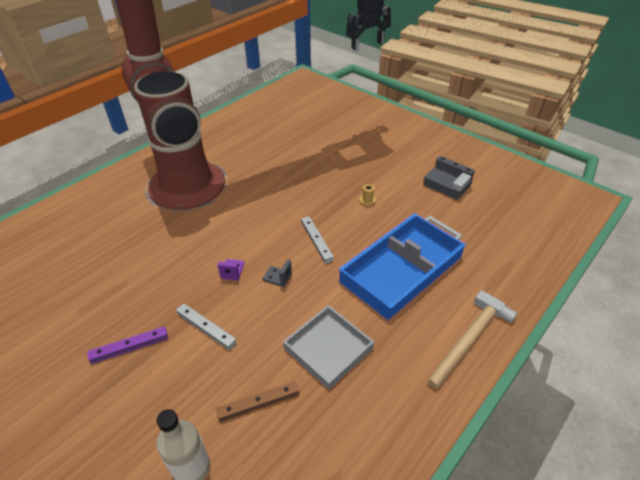

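View pics/side0.png

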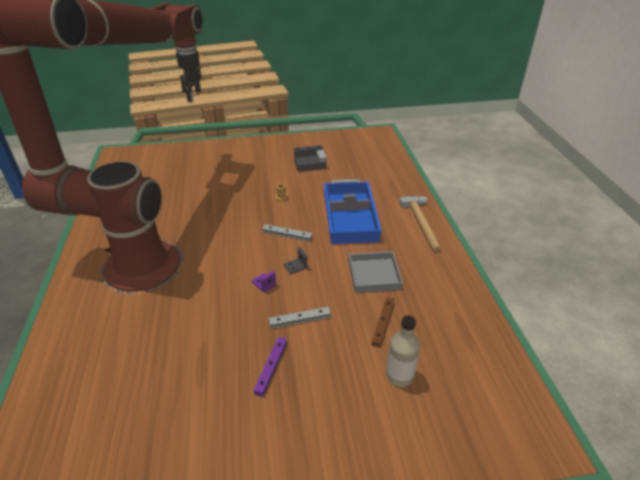

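The scene view shows the blue tote (402,263), its handle towards (443,228) and its grey tab near (410,250). The pan is at (329,347) and the bush at (368,195).
- **Rail candidates:** silver (317,239), silver (206,326), purple (128,345) and brown (258,401). The two silver ones fit; purple and brown are excluded.
- **Bracket candidates:** dark (279,273) and purple (231,269). The dark one fits.

I'll confirm these in one crop.

```bash
python3 - <<'E'
from h import *
d=load('scene0'); im=cv2.cvtColor(d['img'],cv2.COLOR_RGB2BGR)
cv2.imwrite('pics/crop.png',cv2.resize(im[170:400,80:480],None,fx=2,fy=2,interpolation=cv2.INTER_CUBIC))
for nm in('scene0','side0'):
    d=load(nm);hsv=cv2.cvtColor(d['img'],cv2.COLOR_RGB2HSV);H,S,V=cv2.split(hsv)
    M={'blue':((H>100)&(H<125)&(S>130)),'grey':((S<45)&(V>90)),'yellow':((H>15)&(H<30)&(S>110)&(V>90)),'dark':((S<70)&(V<90))}
    for k,m in M.items():
        c,_=cv2.findContours(m.astype(np.uint8),cv2.RETR_EXTERNAL,cv2.CHAIN_APPROX_NONE)
        for x in c:
            a=cv2.contourArea(x)
            if a<60 or a>12000: continue
            (u,v),wh,an=cv2.minAreaRect(x)
            if not(80<u<520 and 140<v<420): continue
            h=.018 if k=='grey' else 0
            print(nm,k,int(a),np.round([u,v]),np.round(wh),np.round(ray(d,[u,v],h)[0,:2],3))
E
```

```text
scene0 blue 6741 [401. 261.] [ 70. 118.] [0.631 0.152]
scene0 grey 3640 [329. 343.] [70. 62.] [ 0.657 -0.145]
scene0 grey 760 [206. 326.] [67. 13.] [ 0.436 -0.281]
scene0 grey 483 [495. 306.] [44. 15.] [0.867 0.161]
scene0 grey 190 [276. 269.] [15. 28.] [ 0.435 -0.073]
scene0 grey 438 [317. 239.] [52. 10.] [0.441 0.063]
scene0 grey 119 [443. 227.] [40.  6.] [0.651 0.304]
scene0 grey 455 [448. 176.] [42. 19.] [0.553 0.491]
scene0 yellow 256 [367. 195.] [22. 16.] [0.419 0.295]
scene0 dark 173 [328. 367.] [42. 86.] [ 0.684 -0.179]
scene0 dark 111 [328. 326.] [32. 78.] [ 0.62  -0.104]
scene0 dark 155 [281. 278.] [17. 31.] [ 0.449 -0.074]
scene0 dark 398 [410. 253.] [50. 13.] [0.63 0.19]
scene0 dark 614 [449. 177.] [44. 33.] [0.547 0.51 ]
side0 blue 2658 [352. 212.] [59. 52.] [0.657 0.155]
side0 grey 467 [400. 369.] [27. 24.] [ 0.635 -0.475]
side0 grey 383 [299. 316.] [10. 60.] [ 0.427 -0.282]
side0 grey 1443 [375. 269.] [33. 51.] [ 0.658 -0.143]
side0 grey 214 [287. 231.] [48.  6.] [0.432 0.066]
side0 grey 141 [414. 202.] [ 9. 25.] [0.864 0.156]
side0 grey 60 [320. 154.] [11.  7.] [0.608 0.513]
side0 grey 1774 [ 98. 148.] [40. 79.] [-0.249  0.703]
side0 yellow 212 [425. 226.] [51.  8.] [0.87  0.044]
side0 yellow 133 [281. 192.] [16. 12.] [0.436 0.309]
side0 dark 166 [378. 288.] [ 5. 46.] [ 0.654 -0.198]
side0 dark 108 [372. 256.] [ 4. 40.] [ 0.669 -0.07 ]
side0 dark 227 [298. 263.] [18. 24.] [ 0.449 -0.064]
side0 dark 298 [350. 202.] [38. 13.] [0.661 0.209]
side0 dark 678 [148. 206.] [54. 23.] [-0.017  0.297]
side0 dark 787 [113. 174.] [22. 48.] [-0.167  0.524]
side0 dark 506 [309. 158.] [22. 29.] [0.566 0.526]
```

View pics/crop.png

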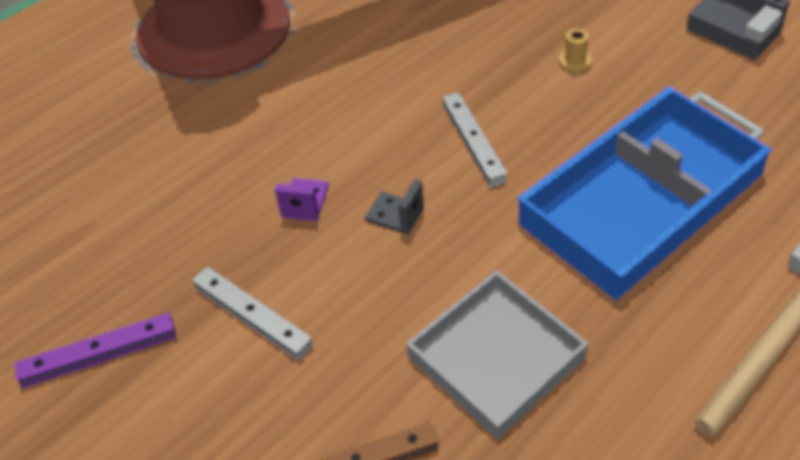

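The crop confirms them: two silver rails at scene (317,239) and (206,326), the dark bracket at (279,273), and the brass bush at (368,195). Next I'll move above the tote for a close wrist view.

Emit:
step_arm:
  targets:
    - {"travel": [0.72,-0.72,0.3],"angular": [0,0,0],"gripper": 1}
    - {"travel": [0.72,-0.72,0.3],"angular": [0,0,0],"gripper": 1}
    - {"travel": [0.72,-0.72,0.3],"angular": [0,0,0],"gripper": 1}
    - {"travel": [0.72,-0.72,0.3],"angular": [0,0,0],"gripper": 1}
    - {"travel": [0.72,-0.72,0.3],"angular": [0,0,0],"gripper": 1}
    - {"travel": [0.72,-0.72,0.3],"angular": [0,0,0],"gripper": 1}
    - {"travel": [0.72,-0.72,0.3],"angular": [0,0,0],"gripper": 1}
    - {"travel": [0.72,-0.72,0.3],"angular": [0,0,0],"gripper": 1}
    - {"travel": [0.72,-0.72,0.3],"angular": [0,0,0],"gripper": 1}
    - {"travel": [0.72,-0.72,0.3],"angular": [0,0,0],"gripper": 1}

```text
t: 1.15
tool_pos: [0.503, 0.2625, 0.3468]
tool_rot: [-0.413, -3.114, -0.0]
contact_force: [0.5, 1.2, -0.7]
opening: 0.0852
grip_force: 0.0
```

Emit:
step_arm:
  targets:
    - {"travel": [0,0,0],"angular": [0,0,0],"gripper": 1}
    - {"travel": [0,0,0],"angular": [0,0,0],"gripper": 1}
    - {"travel": [0,0,0],"angular": [0,0,0],"gripper": 1}
    - {"travel": [0,0,0],"angular": [0,0,0],"gripper": 1}
    - {"travel": [0,0,0],"angular": [0,0,0],"gripper": 1}

```text
t: 1.65
tool_pos: [0.5011, 0.2652, 0.346]
tool_rot: [-0.41, -3.114, 0.0]
contact_force: [-0.4, 0.6, -0.4]
opening: 0.0854
grip_force: 0.0
```

```bash
python3 - <<'E'
from h import *
d=grab('wrist','w1')
E
```

```text
(no output)
```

View pics/w1.png

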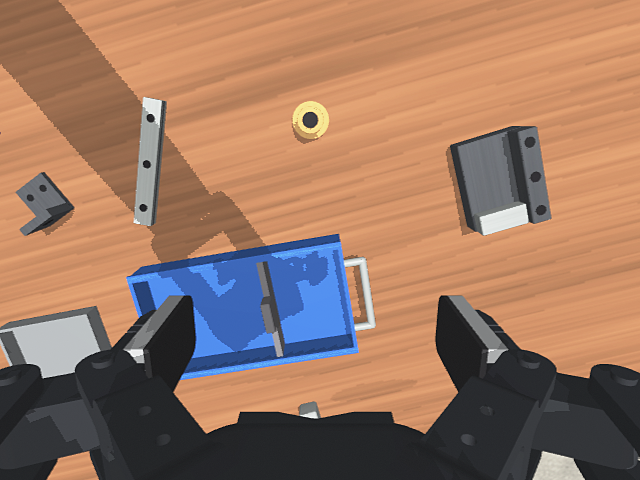

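Wrist view: tote rim corners are at about (128,275), (340,235) and (357,352), with the tab near (267,311). The first rail's holes are at (150,118), (147,164) and (143,208). The bush bore is at (310,120), the bracket at (45,200) and the pan corner at (95,310).

```bash
cat >> h.py <<'E'
def blob(d,u,v,r,thr):
    g=cv2.cvtColor(d['img'],cv2.COLOR_RGB2GRAY)[v-r:v+r+1,u-r:u+r+1]; m=(g<thr).astype(np.uint8)
    n,l,s,c=cv2.connectedComponentsWithStats(m); 
    k=1+np.argmin(np.hypot(*(c[1:]-r).T)) ; return c[k]+[u-r,v-r],s[k,4]
E
python3 - <<'E'
from h import *
np.set_printoptions(precision=4,suppress=True)
d=load('w1')
P=[]
for uv in[(150,118),(147,164),(143,208)]:
    c,a=blob(d,*uv,9,70);P.append(ray(d,c,.018)[0]);print('hole',c,a,P[-1])
print('rail dir',np.degrees(np.arctan2(*(P[0]-P[2])[1::-1])))
c,a=blob(d,310,120,12,80);print('bush',a,ray(d,c,.048)[0])
H,S,V=cv2.split(cv2.cvtColor(d['img'],cv2.COLOR_RGB2HSV))
m=((H>100)&(H<125)&(S>130)).astype(np.uint8)
c=max(cv2.findContours(m,cv2.RETR_EXTERNAL,cv2.CHAIN_APPROX_NONE)[0],key=cv2.contourArea)
print(cv2.approxPolyDP(c,6,True)[:,0].tolist())
q=ray(d,[(128,275),(340,235),(357,352),(187,380)],.045);print(q)
print('tab',ray(d,[(261,298),(270,298),(275,330),(267,330)],.064))
print('br',ray(d,[(31,198),(42,188)],.008))
d=load('scene0');
for r in(1,):
  H,S,V=cv2.split(cv2.cvtColor(d['img'],cv2.COLOR_RGB2HSV));m=((H>100)&(H<125)&(S>130)).astype(np.uint8)
  c=max(cv2.findContours(m,cv2.RETR_EXTERNAL,cv2.CHAIN_APPROX_NONE)[0],key=cv2.contourArea)
  p=cv2.approxPolyDP(c,4,True)[:,0];print(np.c_[p,ray(d,p,.045)])
# enlarged views for detail
d=load('w1');im=cv2.cvtColor(d['img'],cv2.COLOR_RGB2BGR)
cv2.imwrite('pics/c2.png',np.vstack([cv2.resize(im[225:390,110:390],(800,471)),]))
E
```

```text
hole [149.9783 117.6087] 46 [0.381 0.095 0.018]
hole [146.186  163.7674] 43 [0.4305 0.0709 0.018 ]
hole [142.825 207.225] 40 [0.48  0.047 0.018]
rail dir 154.15736094218047
bush 181 [0.4322 0.2773 0.048 ]
[[357, 352], [338, 234], [144, 266], [127, 277], [139, 317], [169, 294], [191, 296], [195, 347], [179, 379]]
[[0.5533 0.0104 0.045 ]
 [0.5714 0.2775 0.045 ]
 [0.7319 0.2603 0.045 ]
 [0.7142 0.0301 0.045 ]]
tab [[0.6181 0.1659 0.064 ]
 [0.6209 0.1765 0.064 ]
 [0.6638 0.1701 0.064 ]
 [0.6612 0.1605 0.064 ]]
br [[ 0.4329 -0.0908  0.008 ]
 [ 0.4247 -0.0717  0.008 ]]
[[415.     214.       0.5852   0.2701   0.045 ]
 [340.     268.       0.5589   0.0081   0.045 ]
 [340.     281.       0.5832  -0.0212   0.045 ]
 [387.     318.       0.7188  -0.0339   0.045 ]
 [458.     258.       0.7429   0.2085   0.045 ]
 [464.     245.       0.7322   0.2543   0.045 ]]
```

View pics/c2.png

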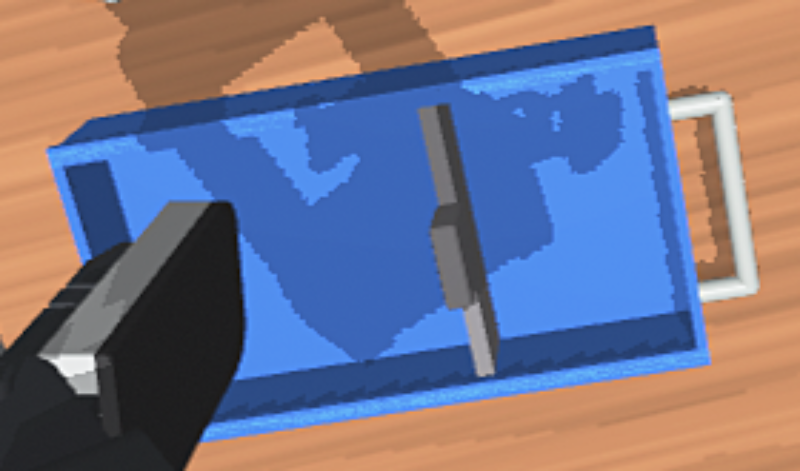

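```bash
python3 - <<'E'
from h import *
np.set_printoptions(precision=4,suppress=True)
d=load('w1')
f=lambda x,y:(110+x*.35,225+y*.35)
q=ray(d,[f(50,150),f(660,52),f(709,362)],.045)[:,:2];print(q)
A,B,C=q
print('len',np.hypot(*(B-A)),'w',np.hypot(*(C-B)))
y=(B-A)/np.hypot(*(B-A)); x=(C-B)/np.hypot(*(C-B)); print('ydir',np.degrees(np.arctan2(y[1],y[0])),'xdir',np.degrees(np.arctan2(x[1],x[0])))
ctr=(A+C)/2; print('ctr',ctr)
th=np.arctan2(y[1],y[0])-np.pi/2; th=(th+np.arctan2(x[1],x[0]))/2
R=np.array([[np.cos(th),-np.sin(th)],[np.sin(th),np.cos(th)]]);print('th',th)
for z,pts in((.04,[(420,108),(446,103),(494,372),(474,376)]),(.064,[(431,238),(455,205),(476,295),(449,305),(430,220)])):
    w=ray(d,[f(*p) for p in pts],z)[:,:2]; print(z,w,(w-ctr)@R)
# predicted pixels check
for z in(0,.045):
  c=np.array([[-.075,-.135],[-.075,.135],[.075,.135],[.075,-.135]])@R.T+ctr
  print(proj(d,np.c_[c,[z]*4]), proj(load('scene0'),np.c_[c,[z]*4]))
E
```

```text
[[0.5562 0.0086]
 [0.5817 0.2761]
 [0.7319 0.2618]]
len 0.268795577676184 w 0.150860853594498
ydir 84.55974061193334 xdir -5.44135383821759
ctr [0.6441 0.1352]
th -0.0949599893636115
0.04 [[0.5809 0.1689]
 [0.5817 0.1805]
 [0.7143 0.1637]
 [0.7139 0.1541]] [[-0.066   0.0275]
 [-0.0664  0.0391]
 [ 0.0672  0.035 ]
 [ 0.0677  0.0254]]
0.064 [[0.6311 0.1618]
 [0.6191 0.1761]
 [0.662  0.1727]
 [0.6636 0.16  ]
 [0.623  0.1638]] [[-0.0154  0.0252]
 [-0.0287  0.0383]
 [ 0.0143  0.039 ]
 [ 0.0171  0.0265]
 [-0.0237  0.0265]]
[[142.0813 265.538 ]
 [339.418  233.6208]
 [355.2936 334.0223]
 [170.852  361.7454]] [[338.7785 280.4878]
 [413.1832 225.1642]
 [461.695  256.0092]
 [387.7821 319.198 ]]
[[127.1317 277.8929]
 [341.5423 243.4568]
 [358.5599 351.3468]
 [159.2863 380.9053]] [[339.1816 267.5484]
 [415.4777 212.1515]
 [465.49   242.9758]
 [389.7478 306.4868]]
```

Emit:
step_arm:
  targets:
    - {"travel": [0.243,-0.163,-0.3],"angular": [0,0,0.2125],"gripper": 1}
    - {"travel": [0.243,-0.163,-0.3],"angular": [0,0,0.2125],"gripper": 1}
    - {"travel": [0.243,-0.163,-0.3],"angular": [0,0,0.2125],"gripper": 1}
    - {"travel": [0.243,-0.163,-0.3],"angular": [0,0,0.2125],"gripper": 1}
    - {"travel": [0.243,-0.163,-0.3],"angular": [0,0,0.2125],"gripper": 1}
    - {"travel": [0.243,-0.163,-0.3],"angular": [0,0,0.2125],"gripper": 1}
    - {"travel": [0.243,-0.163,-0.3],"angular": [0,0,0.2125],"gripper": 1}
    - {"travel": [0.243,-0.163,-0.3],"angular": [0,0,0.2125],"gripper": 1}

```text
t: 2.5
tool_pos: [0.6483, 0.1676, 0.1686]
tool_rot: [0.15, 3.135, 0.001]
contact_force: [-0.4, 0.1, 1.0]
opening: 0.0856
grip_force: 0.0
```

```bash
python3 - <<'E'
from h import *
d=grab('wrist','w2')
print(ctrl.get_obs()['tool_pos'],ctrl.get_obs()['tool_rot'],ctrl.get_obs()['q'])
E
```

```text
[0.64844724 0.16771456 0.16931531] [1.49769900e-01 3.13415522e+00 1.67245089e-03] [ 1.41937876e-01  1.76280967e-01  1.53961278e+00  3.22564164e-04
  1.42170661e+00 -1.33340564e+00]
```

View pics/w2.png

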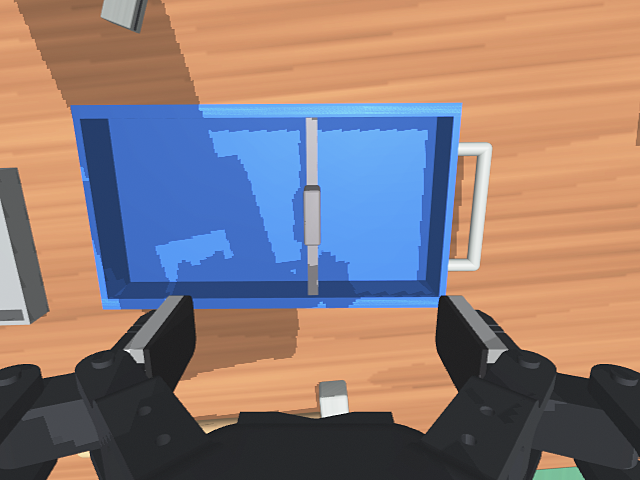

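The wrist view is now aligned with the tote: rim corners (71,104), (461,103), (446,307) and (103,308), with the tab top centred at (312,218).

```bash
python3 - <<'E'
from h import *
np.set_printoptions(precision=4,suppress=True)
d=load('w2')
q=ray(d,[(71,104.5),(461.5,103.5),(446.5,307),(103,308.5)],.045)[:,:2];print(q)
print('ctr',q.mean(0),(q[0]+q[2])/2)
y=(q[1]-q[0]+q[2]-q[3]);y/=np.hypot(*y);x=np.array([y[1],-y[0]]);print('ang',np.degrees(np.arctan2(y[1],y[0])))
print((q-q.mean(0))@np.c_[x,y])
t=ray(d,[(304.5,190),(320.5,190),(320,245),(304.5,245)],.064)[:,:2];print(t,t.mean(0),(t-q.mean(0))@np.c_[x,y])
E
```

```text
[[ 0.5544  0.0075]
 [ 0.5795  0.2758]
 [ 0.7327  0.2642]
 [ 0.7079 -0.0069]]
ctr [0.6436 0.1351] [0.6435 0.1358]
ang 84.71611035710782
[[-0.0771 -0.1353]
 [-0.0768  0.1342]
 [ 0.0768  0.1367]
 [ 0.0771 -0.1355]]
[[0.6259 0.1626]
 [0.6269 0.1734]
 [0.666  0.1695]
 [0.665  0.1585]] [0.646 0.166] [[-0.0202  0.0257]
 [-0.0201  0.0366]
 [ 0.0191  0.0363]
 [ 0.0191  0.0253]]
```

Emit:
step_arm:
  targets:
    - {"travel": [-0.004,-0.003,-0.22],"angular": [0,0,0],"gripper": 1}
    - {"travel": [-0.004,-0.003,-0.22],"angular": [0,0,0],"gripper": 1}
    - {"travel": [-0.004,-0.003,-0.22],"angular": [0,0,0],"gripper": 1}
    - {"travel": [-0.004,-0.003,-0.22],"angular": [0,0,0],"gripper": 0.1}
    - {"travel": [-0.004,-0.003,-0.22],"angular": [0,0,0],"gripper": 0}
    - {"travel": [-0.004,-0.003,-0.22],"angular": [0,0,0],"gripper": 0}
    - {"travel": [-0.004,-0.003,-0.22],"angular": [0,0,0],"gripper": 0}
    - {"travel": [-0.004,-0.003,-0.22],"angular": [0,0,0],"gripper": 0}
    - {"travel": [-0.004,-0.003,-0.22],"angular": [0,0,0],"gripper": 0}
  squeeze: 40

```text
t: 3.45
tool_pos: [0.6472, 0.165, 0.0372]
tool_rot: [0.152, 3.134, 0.002]
contact_force: [-0.2, 0.2, 7.2]
opening: 0.0082
grip_force: 39.1
```

Emit:
step_arm:
  targets:
    - {"travel": [-0.0025,-0.03,0],"angular": [0,0,0],"gripper": 0}
    - {"travel": [-0.005,-0.06,0],"angular": [0,0,0],"gripper": 0}
    - {"travel": [-0.0075,-0.09,0],"angular": [0,0,0],"gripper": 0}
    - {"travel": [-0.0105,-0.12,0],"angular": [0,0,0],"gripper": 0}
    - {"travel": [-0.0134,-0.143,0],"angular": [0,0,0],"gripper": 0}
    - {"travel": [-0.0134,-0.143,0],"angular": [0,0,0],"gripper": 0}
    - {"travel": [-0.0134,-0.143,0],"angular": [0,0,0],"gripper": 0}

```text
t: 4.15
tool_pos: [0.6395, 0.0794, 0.0372]
tool_rot: [0.153, 3.133, 0.003]
contact_force: [-0.5, 1.4, 5.7]
opening: 0.0083
grip_force: 39.7
```

Emit:
step_arm:
  targets:
    - {"travel": [0,0,0],"angular": [0,0,0],"gripper": 0.5}
    - {"travel": [0,0,0],"angular": [0,0,0],"gripper": 0.5}
    - {"travel": [0,0,0],"angular": [0,0,0],"gripper": 0.6}
    - {"travel": [0,0,0.08],"angular": [0,0,0],"gripper": 0.6}
    - {"travel": [0,0,0.16],"angular": [0,0,0],"gripper": 0.8}
    - {"travel": [-0.05,0,0.24],"angular": [0,0,0],"gripper": 1}
    - {"travel": [-0.12,0,0.3],"angular": [0,0,0],"gripper": 1}
    - {"travel": [-0.2,-0.05,0.35],"angular": [0,0,0],"gripper": 1}
    - {"travel": [-0.28,-0.05,0.4],"angular": [0,0,0],"gripper": 1}
    - {"travel": [-0.35,-0.1,0.45],"angular": [0,0,0],"gripper": 1}

```text
t: 5.15
tool_pos: [0.4541, 0.0335, 0.2854]
tool_rot: [-0.15, -3.137, -0.0]
contact_force: [0.9, -0.5, 0.9]
opening: 0.0852
grip_force: 0.0
```

Emit:
step_arm:
  targets:
    - {"travel": [-0.05,-0.08,0.02],"angular": [0,0,0],"gripper": 1}
    - {"travel": [-0.05,-0.08,0.02],"angular": [0,0,0],"gripper": 1}
    - {"travel": [-0.05,-0.08,0.02],"angular": [0,0,0],"gripper": 1}

```text
t: 5.45
tool_pos: [0.4258, -0.0156, 0.2973]
tool_rot: [0.156, 3.136, -0.0]
contact_force: [-0.1, 0.8, -0.6]
opening: 0.0854
grip_force: 0.0
```

```bash
python3 - <<'E'
from h import *
d=grab('wrist','w3')
print(ctrl.get_obs()['tool_pos'],ctrl.get_obs()['contact_force'])
E
```

```text
[ 0.426047   -0.01485839  0.29650092] [ 0.43665317 -0.30944838  0.31830699]
```

View pics/w3.png

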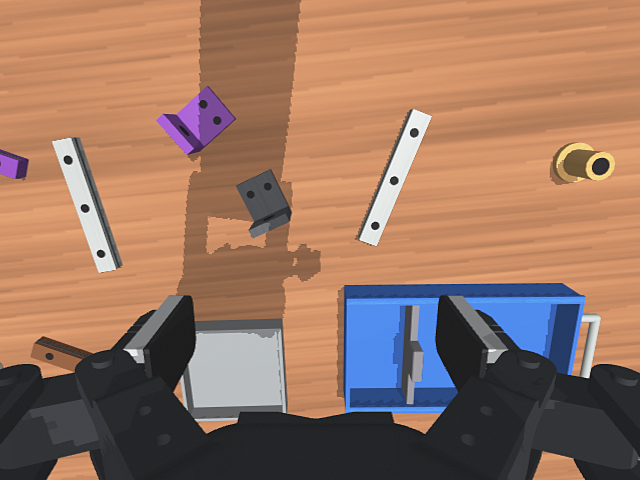

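The wrist view shows both silver rails, with holes at (414,132)/(394,181)/(375,226) and (68,160)/(85,208)/(101,253). The bracket's base holes are at (250,195) and (268,186), with its far base corners at (237,185) and (270,170). The bush bore is at (600,166). The pan rim corners are near (282,320) and (287,416), and the divider is now at u≈410.

```bash
python3 - <<'E'
from h import *
np.set_printoptions(precision=4,suppress=True)
d=load('w3')
for nm,hs in(('A',[(414,132),(394,181),(375,226)]),('B',[(68,160),(85,208),(101,253)])):
    P=np.array([ray(d,blob(d,*h,8,90)[0],.018)[0,:2] for h in hs]);v=P[2]-P[0];print(nm,P.mean(0),P[1],np.degrees(np.arctan2(v[1],v[0])),np.hypot(*v))
c=np.array([382,2])
# bracket
hp=[blob(d,250,195,6,55),blob(d,268,186,6,55)];print(hp)
H=ray(d,[hp[0][0],hp[1][0]],.008)[:,:2];E=ray(d,[(237,185),(270,170)],.008)[:,:2]
print('holes',H,'edge',E,np.hypot(*(E[1]-E[0])))
print('bush',blob(d,600,166,12,80),ray(d,blob(d,600,166,12,80)[0],.048)[0])
ctr=np.array([.6436,.1353]);a=np.radians(84.65);y=np.array([np.cos(a),np.sin(a)]);x=np.array([y[1],-y[0]])
print('div',(ray(d,[(405,306),(418,306)],.04)[:,:2]-ctr)@np.c_[x,y])
s=load('scene0')
print('pan wrist',ray(d,[(282,320),(287,416)],.026)[:,:2])
g=cv2.cvtColor(s['img'],cv2.COLOR_RGB2HSV)
im=cv2.cvtColor(d['img'],cv2.COLOR_RGB2BGR);si=cv2.cvtColor(s['img'],cv2.COLOR_RGB2BGR)
cv2.imwrite('pics/c3.png',np.hstack([cv2.resize(im[150:250,210:310],(400,400),interpolation=cv2.INTER_CUBIC),cv2.resize(si[300:395,280:375],(400,400),interpolation=cv2.INTER_CUBIC)]))
E
```

```text
A [0.4306 0.0715] [0.4306 0.0716] -25.788214585981706 0.11031202978022596
B [ 0.4272 -0.2782] [ 0.4271 -0.2783] 5.130595244398218 0.11030961953278824
[(array([250.1395, 194.    ]), np.int32(43)), (array([267.1905, 185.9286]), np.int32(42))]
holes [[ 0.4316 -0.0912]
 [ 0.4243 -0.0705]] edge [[ 0.4199 -0.1046]
 [ 0.4067 -0.065 ]] 0.04174829393451022
bush (array([600.1121, 165.8879]), np.int32(223)) [0.4321 0.2779 0.048 ]
div [[-0.064  -0.0679]
 [-0.0639 -0.0529]]
pan wrist [[ 0.5844 -0.0716]
 [ 0.7211 -0.0818]]
```

View pics/c3.png

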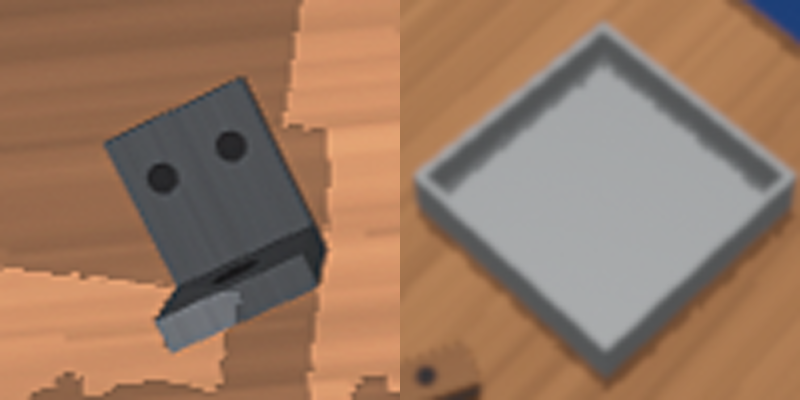

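```bash
python3 - <<'E'
from h import *
np.set_printoptions(precision=4,suppress=True)
d=load('w3');s=load('scene0')
E=ray(d,[(236.3,185.8),(271.3,169)],.008)[:,:2]
L=ray(d,[(210+x/4,150+y/4) for x,y in[(157,320),(307,255),(325,283),(172,352)]],.048)[:,:2]
v=E[1]-E[0];print(E,np.hypot(*v),np.degrees(np.arctan2(v[1],v[0])))
v=L[1]-L[0];w=L[2]-L[3];print(L,L.mean(0),np.hypot(*v),np.degrees(np.arctan2(v[1],v[0])),np.degrees(np.arctan2(w[1],w[0])))
print('centre', L.mean(0), E.mean(0), np.hypot(*(L.mean(0)-E.mean(0))))
p=ray(s,[(328.2,305.2),(374.3,342.3),(328.7,383.6),(283.3,342.8)],.026)[:,:2];print(p,p.mean(0))
E
```

```text
[[ 0.4207 -0.1055]
 [ 0.4058 -0.0634]] 0.04473003195660792 109.49360522204225
[[ 0.4639 -0.0905]
 [ 0.4501 -0.0483]
 [ 0.4582 -0.0445]
 [ 0.4731 -0.0877]] [ 0.4613 -0.0677] 0.04431123874498872 108.05047515746453 109.03029308754995
centre [ 0.4613 -0.0677] [ 0.4132 -0.0844] 0.050902861426224175
[[ 0.5974 -0.0772]
 [ 0.7278 -0.0868]
 [ 0.7178 -0.2158]
 [ 0.5907 -0.2079]] [ 0.6584 -0.1469]
```

Emit:
step_arm:
  targets:
    - {"travel": [0.0075,0.144,-0.35],"angular": [0,0,-0.447],"gripper": 1}
    - {"travel": [0.0075,0.144,-0.35],"angular": [0,0,-0.447],"gripper": 1}
    - {"travel": [0.0075,0.144,-0.35],"angular": [0,0,-0.447],"gripper": 1}
    - {"travel": [0.0075,0.144,-0.35],"angular": [0,0,-0.447],"gripper": 1}
    - {"travel": [0.0075,0.144,-0.35],"angular": [0,0,-0.447],"gripper": 1}
    - {"travel": [0.0075,0.144,-0.35],"angular": [0,0,-0.447],"gripper": 1}
    - {"travel": [0.0075,0.144,-0.42],"angular": [0,0,-0.447],"gripper": 0.7}
    - {"travel": [0.0075,0.144,-0.46],"angular": [0,0,-0.447],"gripper": 0.6}
    - {"travel": [0.0075,0.144,-0.486],"angular": [0,0,-0.447],"gripper": 0.6}
    - {"travel": [0.0075,0.144,-0.486],"angular": [0,0,-0.447],"gripper": 0.6}

```text
t: 6.5
tool_pos: [0.4295, 0.0718, 0.004]
tool_rot: [-0.696, -3.059, 0.001]
contact_force: [0.3, 0.0, 0.2]
opening: 0.0512
grip_force: 0.0
```

Emit:
step_arm:
  targets:
    - {"travel": [0,0,0],"angular": [0,0,0],"gripper": 0}
    - {"travel": [0,0,0],"angular": [0,0,0],"gripper": 0}
    - {"travel": [0,0,0],"angular": [0,0,0],"gripper": 0}
    - {"travel": [0,0,0],"angular": [0,0,0],"gripper": 0}
    - {"travel": [0,0,0],"angular": [0,0,0],"gripper": 0}
    - {"travel": [0,0,0],"angular": [0,0,0],"gripper": 0}
  squeeze: 80

```text
t: 7.1
tool_pos: [0.4308, 0.0717, 0.0055]
tool_rot: [0.698, 3.063, 0.0]
contact_force: [1.0, 0.4, 0.2]
opening: 0.0
grip_force: 0.0
```

```bash
python3 - <<'E'
from h import *
d=grab('wrist','w4');s=grab('scene','s4');t=grab('side','t4')
print(ctrl.get_obs()['opening'],ctrl.get_obs()['grip_force'],proj(s,[.43,.071,.02]),proj(t,[.43,.071,.02]))
b=lambda i:cv2.cvtColor(i,cv2.COLOR_RGB2BGR)
cv2.imwrite('pics/c4.png',np.hstack([cv2.resize(b(d['img']),(400,300)),cv2.resize(b(s['img'])[180:300,240:400],(400,300),interpolation=cv2.INTER_CUBIC)]))
E
```

```text
0.0001791332537692375 0.0 [[315.96301277 234.73628417]] [[286.06629003 229.57894609]]
```

View pics/c4.png

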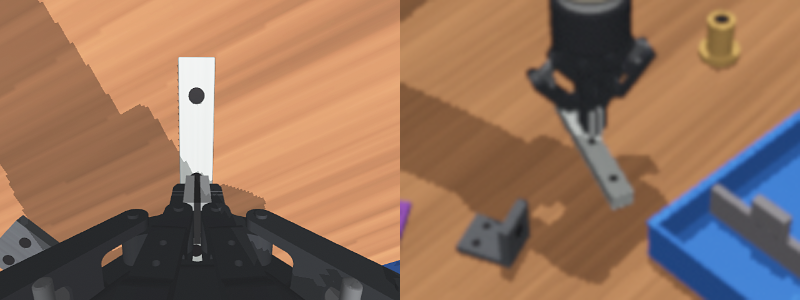

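```bash
python3 - <<'E'
from h import *
d=load('w4');t=load('t4')
b=lambda i:cv2.cvtColor(i,cv2.COLOR_RGB2BGR)
cv2.imwrite('pics/c5.png',np.hstack([cv2.resize(b(d['img'])[250:420,240:400],(400,425),interpolation=cv2.INTER_CUBIC),cv2.resize(b(t['img'])[175:260,250:330],(400,425),interpolation=cv2.INTER_CUBIC)]))
o=ctrl.get_obs();R=cv2.Rodrigues(o['tool_rot'])[0];print(o['tool_pos'],proj(d,[o['tool_pos'],o['tool_pos']-.019*R[:,2],o['tool_pos']-.013*R[:,2]]))
E
```

```text
[0.43055015 0.07167465 0.00525026] [[314.45242579 276.29206053]
 [314.39119699 293.68175763]
 [314.41197077 287.78176078]]
```

View pics/c5.png

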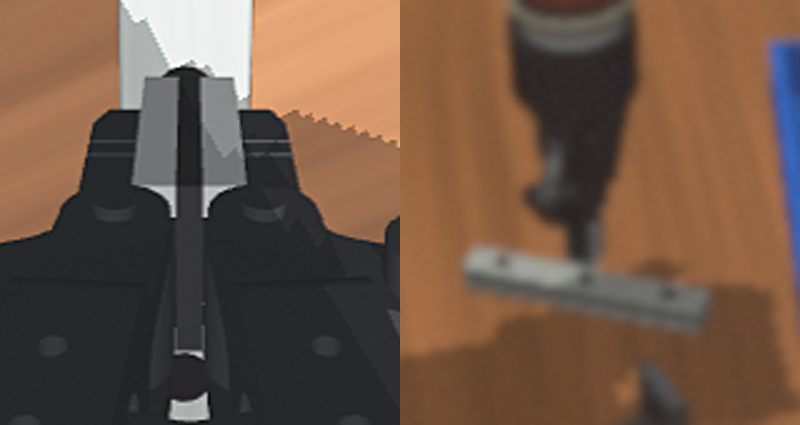

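```bash
python3 - <<'E'
from h import *
np.set_printoptions(precision=4,suppress=True)
d=load('w4');o=ctrl.get_obs();R=cv2.Rodrigues(o['tool_rot'])[0];p=o['tool_pos']
for h in(0,.01,.02,.03): print(h,proj(d,[p+.011*R[:,0]-h*R[:,2], p-h*R[:,2]]))
c,a=blob(d,314,153,20,70);print(c,a,ray(d,c,.018))
print('mid hole',proj(d,[.4305,.0713,.018]))
Rc=cv2.Rodrigues(d['rvec'])[0];C=-Rc.T@d['tvec'].ravel();print('cam in tool',R.T@(C-p))
for f,tp,tr in(('w1',[.5011,.2652,.346],[-.41,-3.114,0]),('w3',[.426,-.0149,.2965],[.156,3.136,0])):
    e=load(f);Rc=cv2.Rodrigues(e['rvec'])[0];C=-Rc.T@e['tvec'].ravel();print(f,cv2.Rodrigues(np.array(tr,float))[0].T@(C-tp))
E
```

```text
0 [[314.4401 252.9483]
 [314.4524 276.2921]]
0.01 [[314.4082 260.4524]
 [314.4218 284.9811]]
0.02 [[314.3725 268.8677]
 [314.3876 294.7061]]
0.03 [[314.3322 278.3708]
 [314.349  305.6641]]
[313.826 152.666] 500 [[0.3805 0.0955 0.018 ]]
mid hole [[313.5516 287.8032]]
cam in tool [ 0.0667  0.0003 -0.1693]
w1 [ 0.0667  0.0002 -0.1691]
w3 [ 0.0669 -0.0005 -0.1699]
```

The fingers shut above the rail, and the wrist view puts the visible fingertips well behind the stated TCP. I'll probe the real tip height gently with the fingers shut over the rail.

Emit:
step_arm:
  targets:
    - {"travel": [0,0,-0.007],"angular": [0,0,0],"gripper": 0}
    - {"travel": [0,0,-0.007],"angular": [0,0,0],"gripper": 0}

```text
t: 7.45
tool_pos: [0.43, 0.0717, 0.0004]
tool_rot: [-0.698, -3.062, 0.0]
contact_force: [-1.0, -0.4, -0.1]
opening: -0.0001
grip_force: 0.0
```

Emit:
step_arm:
  targets:
    - {"travel": [0,0,-0.005],"angular": [0,0,0],"gripper": 0}
    - {"travel": [0,0,-0.005],"angular": [0,0,0],"gripper": 0}

```text
t: 7.65
tool_pos: [0.4302, 0.0717, -0.0025]
tool_rot: [-0.698, -3.062, 0.0]
contact_force: [-0.4, 0.1, -0.3]
opening: -0.0001
grip_force: 0.0
```

Emit:
step_arm:
  targets:
    - {"travel": [0,0,-0.005],"angular": [0,0,0],"gripper": 0}
    - {"travel": [0,0,-0.005],"angular": [0,0,0],"gripper": 0}

```text
t: 7.85
tool_pos: [0.4303, 0.0717, -0.0054]
tool_rot: [-0.698, -3.062, 0.0]
contact_force: [-0.4, 0.3, -0.5]
opening: -0.0002
grip_force: 0.0
```

Emit:
step_arm:
  targets:
    - {"travel": [0,0,-0.004],"angular": [0,0,0],"gripper": 0}
    - {"travel": [0,0,-0.004],"angular": [0,0,0],"gripper": 0}

```text
t: 8.05
tool_pos: [0.4304, 0.0717, -0.0077]
tool_rot: [-0.698, -3.063, 0.0]
contact_force: [0.7, -0.8, 0.2]
opening: -0.0002
grip_force: 0.0
```

Emit:
step_arm:
  targets:
    - {"travel": [0,0,-0.004],"angular": [0,0,0],"gripper": 0}
    - {"travel": [0,0,-0.004],"angular": [0,0,0],"gripper": 0}

```text
t: 8.25
tool_pos: [0.4307, 0.0717, -0.0081]
tool_rot: [-0.697, -3.061, 0.001]
contact_force: [-7.1, 0.0, 13.6]
opening: -0.0001
grip_force: 6.7
```

Emit:
step_arm:
  targets:
    - {"travel": [0,0,-0.003],"angular": [0,0,0],"gripper": 0}
    - {"travel": [0,0,-0.003],"angular": [0,0,0],"gripper": 0}

```text
t: 8.45
tool_pos: [0.4308, 0.0717, -0.0082]
tool_rot: [-0.696, -3.06, 0.002]
contact_force: [-13.5, -0.5, 27.8]
opening: 0.0
grip_force: 13.7
```

Contact came at a reported TCP z of -0.008 on the 18 mm rail, so the real fingertips sit about 26 mm behind the reported TCP. I'll correct every height by 26 mm.

Emit:
step_arm:
  targets:
    - {"travel": [0,0,0.03],"angular": [0,0,0],"gripper": 0}
    - {"travel": [0,0,0.03],"angular": [0,0,0],"gripper": 0.6}
    - {"travel": [0,0,0.03],"angular": [0,0,0],"gripper": 0.6}
    - {"travel": [0,0,0.03],"angular": [0,0,0],"gripper": 0.6}
    - {"travel": [0,0,0.03],"angular": [0,0,0],"gripper": 0.6}
    - {"travel": [0,0,0.03],"angular": [0,0,0],"gripper": 0.6}
    - {"travel": [0,0,0.03],"angular": [0,0,0],"gripper": 0.6}

```text
t: 9.15
tool_pos: [0.4303, 0.0717, 0.006]
tool_rot: [-0.698, -3.062, 0.0]
contact_force: [0.7, -0.2, 0.3]
opening: 0.0514
grip_force: 0.0
```

Go down 28 mm (reported z -0.022), then close.

Emit:
step_arm:
  targets:
    - {"travel": [0,0,-0.025],"angular": [0,0,0],"gripper": 0.6}
    - {"travel": [0,0,-0.046],"angular": [0,0,0],"gripper": 0.6}
    - {"travel": [0,0,-0.046],"angular": [0,0,0],"gripper": 0.3}
    - {"travel": [0,0,-0.046],"angular": [0,0,0],"gripper": 0}
    - {"travel": [0,0,-0.046],"angular": [0,0,0],"gripper": 0}
    - {"travel": [0,0,-0.046],"angular": [0,0,0],"gripper": 0}
    - {"travel": [0,0,-0.046],"angular": [0,0,0],"gripper": 0}
    - {"travel": [0,0,-0.046],"angular": [0,0,0],"gripper": 0}
  squeeze: 80

```text
t: 9.95
tool_pos: [0.4305, 0.0717, -0.0212]
tool_rot: [-0.698, -3.063, -0.0]
contact_force: [0.2, 0.2, -3.5]
opening: 0.0196
grip_force: 79.6
```

Emit:
step_arm:
  targets:
    - {"travel": [0,0,0.06],"angular": [0,0,0],"gripper": 0}
    - {"travel": [0,0,0.13],"angular": [0,0,0],"gripper": 0}
    - {"travel": [0,0,0.2],"angular": [0,0,-0.15],"gripper": 0}
    - {"travel": [0.07,0.03,0.2],"angular": [0,0,-0.3],"gripper": 0}
    - {"travel": [0.14,0.06,0.2],"angular": [0,0,-0.45],"gripper": 0}
    - {"travel": [0.21,0.09,0.2],"angular": [0,0,-0.6],"gripper": 0}
    - {"travel": [0.28,0.12,0.2],"angular": [0,0,-0.75],"gripper": 0}
    - {"travel": [0.35,0.145,0.2],"angular": [0,0,-0.9],"gripper": 0}
    - {"travel": [0.411,0.167,0.2],"angular": [0,0,-1],"gripper": 0}
    - {"travel": [0.411,0.167,0.2],"angular": [0,0,-1],"gripper": 0}

```text
t: 10.95
tool_pos: [0.6802, 0.173, 0.097]
tool_rot: [-1.817, -2.563, -0.001]
contact_force: [0.3, -0.1, -3.4]
opening: 0.0198
grip_force: 80.2
```

Emit:
step_arm:
  targets:
    - {"travel": [0,0,0],"angular": [0,0,-0.15],"gripper": 0}
    - {"travel": [0,0,0],"angular": [0,0,-0.3],"gripper": 0}
    - {"travel": [0,0,0],"angular": [0,0,-0.45],"gripper": 0}
    - {"travel": [0,0,0],"angular": [0,0,-0.546],"gripper": 0}
    - {"travel": [0,0,0],"angular": [0,0,-0.546],"gripper": 0}
    - {"travel": [0,0,0],"angular": [0,0,-0.546],"gripper": 0}

```text
t: 11.55
tool_pos: [0.6765, 0.1717, 0.0985]
tool_rot: [-2.318, -2.119, 0.001]
contact_force: [0.3, 0.4, -2.0]
opening: 0.0196
grip_force: 80.2
```

```bash
python3 - <<'E'
from h import *
d=grab('wrist','w6');o=ctrl.get_obs();print(o['tool_pos'],o['tool_rot'],o['contact_force'],o['q'],o['grip_force'])
E
```

```text
[0.67672243 0.17173745 0.09862023] [-2.31875549e+00 -2.11912187e+00  8.18601152e-04] [-0.04818024  0.15428924 -2.6628745 ] [1.42049345e-01 3.00178257e-01 1.51620848e+00 9.03652203e-06
 1.32584270e+00 2.31954603e-01] 80.17466425895691
```

View pics/w6.png

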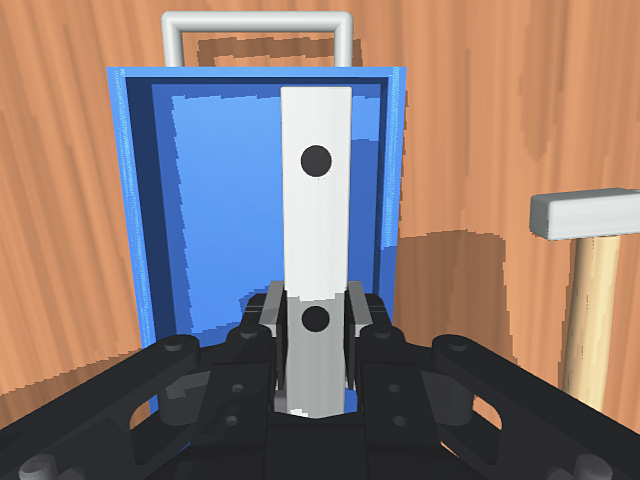

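The wrist view shows the rail held level and centred, parallel to the tote's walls, with holes at (316,161) and (315,319).

```bash
python3 - <<'E'
from h import *
np.set_printoptions(precision=4,suppress=True)
d=load('w6')
ctr=np.array([.6436,.1353]);a=np.radians(84.65);y=np.array([np.cos(a),np.sin(a)]);x=np.array([y[1],-y[0]])
h=[blob(d,316,161,22,80)[0],blob(d,315,319,18,80)[0]]
print(h);P=ray(d,h,.0986+.0212+.018)[:,:2];print(P,(P-ctr)@np.c_[x,y],np.hypot(*(P[0]-P[1])))
q=ray(d,[(107,67.5),(407,67)],.045)[:,:2];print('rim',q,(q-ctr)@np.c_[x,y])
E
```

```text
[array([315.5505, 160.6721]), array([315.1474, 318.5613])]
[[0.682  0.2268]
 [0.6769 0.1719]] [[0.0297 0.0947]
 [0.0297 0.0395]] 0.055179537979610546
rim [[0.5789 0.2751]
 [0.7324 0.2616]] [[-0.0774  0.1332]
 [ 0.0766  0.134 ]]
```

Emit:
step_arm:
  targets:
    - {"travel": [0,0,-0.06],"angular": [0,0,0],"gripper": 0}
    - {"travel": [0,0,-0.12],"angular": [0,0,0],"gripper": 0}
    - {"travel": [0,0,-0.16],"angular": [0,0,0],"gripper": 0}
    - {"travel": [0,0,-0.18],"angular": [0,0,0],"gripper": 0}
    - {"travel": [0,0,-0.186],"angular": [0,0,0],"gripper": 0}
    - {"travel": [0,0,-0.19],"angular": [0,0,0],"gripper": 0}
    - {"travel": [0,0,-0.19],"angular": [0,0,0],"gripper": 0}
    - {"travel": [0,0,-0.19],"angular": [0,0,0],"gripper": 0}

```text
t: 12.4
tool_pos: [0.6786, 0.1721, -0.0132]
tool_rot: [2.319, 2.117, 0.004]
contact_force: [-0.0, -0.1, -3.5]
opening: 0.0198
grip_force: 80.1
```

Emit:
step_arm:
  targets:
    - {"travel": [0,0,-0.003],"angular": [0,0,0],"gripper": 0}
    - {"travel": [0,0,-0.004],"angular": [0,0,0],"gripper": 0}
    - {"travel": [0,0,-0.004],"angular": [0,0,0],"gripper": 0}

```text
t: 12.7
tool_pos: [0.6781, 0.172, -0.0161]
tool_rot: [2.32, 2.117, 0.002]
contact_force: [-1.7, -0.1, 1.9]
opening: 0.0197
grip_force: 80.8
```

Emit:
step_arm:
  targets:
    - {"travel": [0,0,0],"angular": [0,0,0],"gripper": 0.4}
    - {"travel": [0,0,0],"angular": [0,0,0],"gripper": 0.4}
    - {"travel": [0,0,0],"angular": [0,0,0],"gripper": 0.4}
    - {"travel": [0,0,0.05],"angular": [0,0,0],"gripper": 0.4}
    - {"travel": [0,0,0.12],"angular": [0,0,0],"gripper": 0.4}
    - {"travel": [0,0,0.2],"angular": [0,0,0],"gripper": 0.6}
    - {"travel": [-0.035,-0.065,0.25],"angular": [0,0,-0.15],"gripper": 0.6}
    - {"travel": [-0.07,-0.13,0.25],"angular": [0,0,-0.3],"gripper": 0.6}
    - {"travel": [-0.105,-0.195,0.25],"angular": [0,0,-0.45],"gripper": 0.6}
    - {"travel": [-0.14,-0.25,0.25],"angular": [0,0,-0.6],"gripper": 0.6}

```text
t: 13.7
tool_pos: [0.5926, 0.0202, 0.1332]
tool_rot: [2.754, 1.51, 0.002]
contact_force: [1.1, 0.4, 0.6]
opening: 0.0509
grip_force: 0.0
```

Emit:
step_arm:
  targets:
    - {"travel": [-0.278,-0.5,0],"angular": [0,0,-1],"gripper": 0.6}
    - {"travel": [-0.278,-0.5,0],"angular": [0,0,-1],"gripper": 0.6}
    - {"travel": [-0.278,-0.5,0],"angular": [0,0,-1],"gripper": 0.6}
    - {"travel": [-0.278,-0.5,0],"angular": [0,0,-1],"gripper": 0.6}
    - {"travel": [-0.278,-0.5,0],"angular": [0,0,-1],"gripper": 0.6}
    - {"travel": [-0.278,-0.5,0],"angular": [0,0,-1],"gripper": 0.6}
    - {"travel": [-0.278,-0.5,0],"angular": [0,0,-1],"gripper": 0.6}
    - {"travel": [-0.278,-0.5,0],"angular": [0,0,-1],"gripper": 0.6}
    - {"travel": [-0.278,-0.5,0],"angular": [0,0,-1],"gripper": 0.6}

```text
t: 14.6
tool_pos: [0.4261, -0.2787, 0.1326]
tool_rot: [-3.122, -0.345, -0.001]
contact_force: [0.3, 0.5, 0.3]
opening: 0.0511
grip_force: 0.0
```

Emit:
step_arm:
  targets:
    - {"travel": [0,0,0],"angular": [0,0,-0.12],"gripper": 0.6}
    - {"travel": [0,0,0],"angular": [0,0,-0.171],"gripper": 0.6}
    - {"travel": [0,0,0],"angular": [0,0,-0.171],"gripper": 0.6}
    - {"travel": [0,0,0],"angular": [0,0,-0.171],"gripper": 0.6}

```text
t: 15.0
tool_pos: [0.427, -0.277, 0.1324]
tool_rot: [-3.138, -0.143, -0.0]
contact_force: [-0.3, 0.4, -0.9]
opening: 0.0512
grip_force: 0.0
```

```bash
python3 - <<'E'
from h import *
np.set_printoptions(precision=4,suppress=True)
d=grab('wrist','w7');o=ctrl.get_obs();print(o['tool_pos'],o['tool_rot'],o['q'])
pr=proj(d,[[.4272-.0549,-.2782-.0049,.018],[.4272,-.2782,.018],[.4272+.0549,-.2782+.0049,.018]]);print(pr)
for u in pr:
    if 10<u[0]<630 and 10<u[1]<470:
        try:
            c,a=blob(d,int(u[0]),int(u[1]),14,90);print(c,a,ray(d,c,.018)[0])
        except Exception as e: print(e)
E
```

```text
[ 0.4269 -0.2772  0.1324] [-3.1381 -0.1428 -0.0001] [-0.7223 -0.1725  1.9521  0.0002  1.3621  0.7575]
[[316.6336 290.5895]
 [316.8847 219.6537]
 [317.162  141.2958]]
[316.2881 291.1949] 118 [ 0.3718 -0.2829  0.018 ]
[316.5809 220.3088] 136 [ 0.4267 -0.278   0.018 ]
[316.6433 142.0701] 157 [ 0.4816 -0.273   0.018 ]
```

Emit:
step_arm:
  targets:
    - {"travel": [0,-0.0015,-0.08],"angular": [0,0,0],"gripper": 0.6}
    - {"travel": [0,-0.0015,-0.16],"angular": [0,0,0],"gripper": 0.6}
    - {"travel": [0,-0.0015,-0.22],"angular": [0,0,0],"gripper": 0.6}
    - {"travel": [0,-0.0015,-0.257],"angular": [0,0,0],"gripper": 0.6}
    - {"travel": [0,-0.0015,-0.257],"angular": [0,0,0],"gripper": 0.6}
    - {"travel": [0,-0.0015,-0.257],"angular": [0,0,0],"gripper": 0.3}
    - {"travel": [0,-0.0015,-0.257],"angular": [0,0,0],"gripper": 0}
    - {"travel": [0,-0.0015,-0.257],"angular": [0,0,0],"gripper": 0}
    - {"travel": [0,-0.0015,-0.257],"angular": [0,0,0],"gripper": 0}
    - {"travel": [0,-0.0015,-0.257],"angular": [0,0,0],"gripper": 0}
  squeeze: 80

```text
t: 16.05
tool_pos: [0.4279, -0.28, -0.0193]
tool_rot: [3.136, 0.139, 0.004]
contact_force: [-0.7, 2.6, 6.5]
opening: 0.02
grip_force: 80.3
```

Emit:
step_arm:
  targets:
    - {"travel": [0,0,0],"angular": [0,0,0],"gripper": 0}
    - {"travel": [0,0,0],"angular": [0,0,0],"gripper": 0}

```text
t: 16.25
tool_pos: [0.4279, -0.28, -0.0193]
tool_rot: [3.136, 0.139, 0.004]
contact_force: [-1.2, 2.7, 6.1]
opening: 0.0195
grip_force: 80.3
```

Emit:
step_arm:
  targets:
    - {"travel": [0,0,0.06],"angular": [0,0,0],"gripper": 0}
    - {"travel": [0,0,0.13],"angular": [0,0,0],"gripper": 0}
    - {"travel": [0,0,0.2],"angular": [0,0,0.1],"gripper": 0}
    - {"travel": [0.03,0.07,0.22],"angular": [0,0,0.24],"gripper": 0}
    - {"travel": [0.06,0.14,0.22],"angular": [0,0,0.38],"gripper": 0}
    - {"travel": [0.09,0.21,0.22],"angular": [0,0,0.52],"gripper": 0}
    - {"travel": [0.12,0.28,0.22],"angular": [0,0,0.66],"gripper": 0}
    - {"travel": [0.15,0.35,0.22],"angular": [0,0,0.8],"gripper": 0}
    - {"travel": [0.18,0.42,0.22],"angular": [0,0,0.94],"gripper": 0}
    - {"travel": [0.2,0.48,0.22],"angular": [0,0,1],"gripper": 0}

```text
t: 17.25
tool_pos: [0.5469, 0.0112, 0.1104]
tool_rot: [2.843, 1.335, 0.001]
contact_force: [-0.4, 0.0, -4.1]
opening: 0.0198
grip_force: 79.7
```

Emit:
step_arm:
  targets:
    - {"travel": [0.03,0.07,0],"angular": [0,0,0.14],"gripper": 0}
    - {"travel": [0.06,0.14,0],"angular": [0,0,0.28],"gripper": 0}
    - {"travel": [0.09,0.21,0],"angular": [0,0,0.42],"gripper": 0}
    - {"travel": [0.116,0.282,0],"angular": [0,0,0.56],"gripper": 0}
    - {"travel": [0.116,0.282,0],"angular": [0,0,0.7],"gripper": 0}
    - {"travel": [0.116,0.282,0],"angular": [0,0,0.767],"gripper": 0}
    - {"travel": [0.116,0.282,0],"angular": [0,0,0.767],"gripper": 0}
    - {"travel": [0.116,0.282,0],"angular": [0,0,0.767],"gripper": 0}

```text
t: 18.05
tool_pos: [0.6157, 0.178, 0.11]
tool_rot: [-2.325, -2.112, 0.001]
contact_force: [0.5, -0.3, -3.6]
opening: 0.0195
grip_force: 79.7
```

```bash
python3 - <<'E'
from h import *
np.set_printoptions(precision=4,suppress=True)
d=grab('wrist','w8');o=ctrl.get_obs();print(o['tool_pos'],o['tool_rot'],o['contact_force'],o['opening'])
ctr=np.array([.6436,.1353]);a=np.radians(84.65);y=np.array([np.cos(a),np.sin(a)]);x=np.array([y[1],-y[0]])
for uv,r in(((316,161),22),((315,319),18)):
    c,ar=blob(d,*uv,r,80);P=ray(d,c,o['tool_pos'][2]+.0193+.018)[:,:2];print(c,ar,P,(P-ctr)@np.c_[x,y])
E
```

```text
[0.6158 0.1779 0.1101] [-2.3253 -2.1124  0.0003] [-0.5202 -0.247  -4.1844] 0.019548939289272663
[315.0822 164.9433] 706 [[0.6211 0.2316]] [[-0.0314  0.0938]]
[315.1146 320.0277] 541 [[0.6158 0.1766]] [[-0.0315  0.0386]]
```

View pics/w8.png

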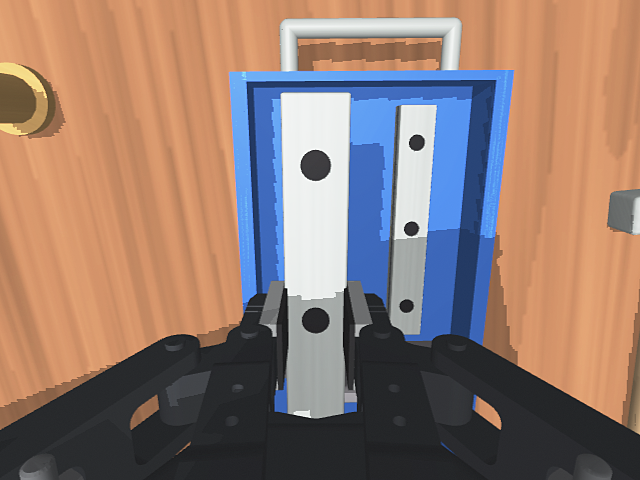

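The wrist view shows rail A flat in the handle-end bay, with holes at (417,143), (411,229) and (406,306). Rail B is held parallel beside its place, so I'll lower it.

Emit:
step_arm:
  targets:
    - {"travel": [0.0025,0,-0.06],"angular": [0,0,0],"gripper": 0}
    - {"travel": [0.0025,0,-0.12],"angular": [0,0,0],"gripper": 0}
    - {"travel": [0.0025,0,-0.17],"angular": [0,0,0],"gripper": 0}
    - {"travel": [0.0025,0,-0.195],"angular": [0,0,0],"gripper": 0}
    - {"travel": [0.0025,0,-0.205],"angular": [0,0,0],"gripper": 0}
    - {"travel": [0.0025,0,-0.208],"angular": [0,0,0],"gripper": 0}
    - {"travel": [0.0025,0,-0.208],"angular": [0,0,0],"gripper": 0}
    - {"travel": [0.0025,0,-0.208],"angular": [0,0,0],"gripper": 0}
    - {"travel": [0.0025,0,-0.208],"angular": [0,0,0],"gripper": 0}

```text
t: 19.0
tool_pos: [0.6185, 0.1783, -0.0133]
tool_rot: [2.323, 2.113, 0.003]
contact_force: [0.5, -0.3, -4.3]
opening: 0.0197
grip_force: 79.7
```

Emit:
step_arm:
  targets:
    - {"travel": [0,0,-0.003],"angular": [0,0,0],"gripper": 0}
    - {"travel": [0,0,-0.003],"angular": [0,0,0],"gripper": 0}
    - {"travel": [0,0,-0.003],"angular": [0,0,0],"gripper": 0}

```text
t: 19.3
tool_pos: [0.6186, 0.1783, -0.0142]
tool_rot: [2.323, 2.113, 0.002]
contact_force: [-2.9, -0.4, 6.0]
opening: 0.0196
grip_force: 80.9
```

Emit:
step_arm:
  targets:
    - {"travel": [0,0,0],"angular": [0,0,0],"gripper": 0.4}
    - {"travel": [0,0,0],"angular": [0,0,0],"gripper": 0.4}
    - {"travel": [0,0,0],"angular": [0,0,0],"gripper": 0.4}
    - {"travel": [0,0,0.05],"angular": [0,0,0],"gripper": 0.4}
    - {"travel": [0,0,0.12],"angular": [0,0,0],"gripper": 0.4}
    - {"travel": [0,0,0.2],"angular": [0,0,0],"gripper": 0.5}
    - {"travel": [-0.04,-0.06,0.23],"angular": [0,0,0.14],"gripper": 0.5}
    - {"travel": [-0.08,-0.12,0.23],"angular": [0,0,0.28],"gripper": 0.5}
    - {"travel": [-0.12,-0.18,0.23],"angular": [0,0,0.42],"gripper": 0.5}
    - {"travel": [-0.16,-0.24,0.23],"angular": [0,0,0.543],"gripper": 0.5}

```text
t: 20.3
tool_pos: [0.5207, 0.0331, 0.122]
tool_rot: [1.817, 2.562, 0.001]
contact_force: [-0.1, -0.6, 0.8]
opening: 0.0428
grip_force: 0.0
```

Emit:
step_arm:
  targets:
    - {"travel": [-0.05,-0.085,0],"angular": [0,0,0],"gripper": 0.5}
    - {"travel": [-0.102,-0.17,0],"angular": [0,0,0],"gripper": 0.5}
    - {"travel": [-0.102,-0.17,0],"angular": [0,0,0],"gripper": 0.5}
    - {"travel": [-0.102,-0.17,0],"angular": [0,0,0],"gripper": 0.5}
    - {"travel": [-0.102,-0.17,0],"angular": [0,0,0],"gripper": 0.5}

```text
t: 20.8
tool_pos: [0.4606, -0.0679, 0.1219]
tool_rot: [1.825, 2.556, 0.001]
contact_force: [-0.8, -0.3, 0.8]
opening: 0.0425
grip_force: 0.0
```

```bash
python3 - <<'E'
from h import *
np.set_printoptions(precision=4,suppress=True)
d=grab('wrist','w9');o=ctrl.get_obs();print(o['tool_pos'],o['tool_rot'])
n=np.arctan2(o['tool_rot'][1],o['tool_rot'][0]);print('closing',(2*np.degrees(n)-90)%180)
E
```

```text
[ 0.4608 -0.0674  0.1219] [1.8234 2.5578 0.0009]
closing 19.032554146512012
```

View pics/w9.png

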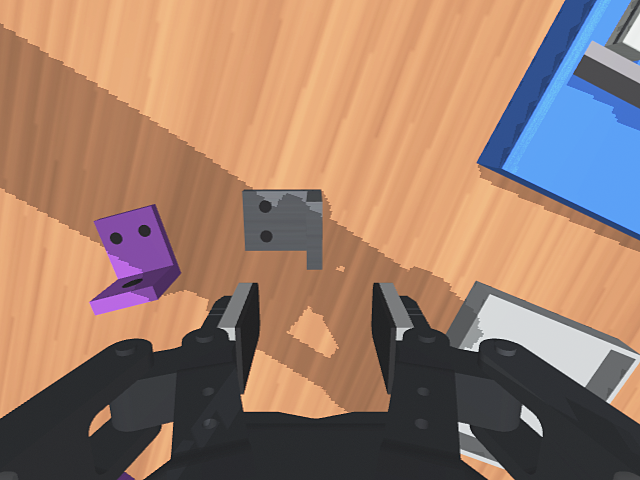

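The wrist view shows the bracket's leg top at (314,234), aligned between the fingers, and the purple look-alike clear at (140,250).

Emit:
step_arm:
  targets:
    - {"travel": [0.001,0,-0.08],"angular": [0,0,0],"gripper": 0.5}
    - {"travel": [0.001,0,-0.15],"angular": [0,0,0],"gripper": 0.5}
    - {"travel": [0.001,0,-0.2],"angular": [0,0,0],"gripper": 0.5}
    - {"travel": [0.001,0,-0.222],"angular": [0,0,0],"gripper": 0.5}
    - {"travel": [0.001,0,-0.222],"angular": [0,0,0],"gripper": 0.5}
    - {"travel": [0.001,0,-0.222],"angular": [0,0,0],"gripper": 0.2}
    - {"travel": [0.001,0,-0.222],"angular": [0,0,0],"gripper": 0}
    - {"travel": [0.001,0,-0.222],"angular": [0,0,0],"gripper": 0}
    - {"travel": [0.001,0,-0.222],"angular": [0,0,0],"gripper": 0}
    - {"travel": [0.001,0,-0.222],"angular": [0,0,0],"gripper": 0}
  squeeze: 60

```text
t: 21.85
tool_pos: [0.4628, -0.0683, -0.0094]
tool_rot: [1.822, 2.555, 0.002]
contact_force: [0.5, 1.8, 7.0]
opening: 0.0091
grip_force: 61.4
```

Emit:
step_arm:
  targets:
    - {"travel": [0,0,0.06],"angular": [0,0,0],"gripper": 0}
    - {"travel": [0,0,0.12],"angular": [0,0,0],"gripper": 0}
    - {"travel": [0.02,0.01,0.17],"angular": [0,0,-0.1],"gripper": 0}
    - {"travel": [0.08,0.05,0.18],"angular": [0,0,-0.2],"gripper": 0}
    - {"travel": [0.15,0.09,0.18],"angular": [0,0,-0.3],"gripper": 0}
    - {"travel": [0.22,0.13,0.18],"angular": [0,0,-0.4],"gripper": 0}
    - {"travel": [0.29,0.16,0.18],"angular": [0,0,-0.5],"gripper": 0}
    - {"travel": [0.325,0.179,0.18],"angular": [0,0,-0.543],"gripper": 0}
    - {"travel": [0.325,0.179,0.18],"angular": [0,0,-0.543],"gripper": 0}
    - {"travel": [0.325,0.179,0.18],"angular": [0,0,-0.543],"gripper": 0}

```text
t: 22.85
tool_pos: [0.6553, 0.0396, 0.0957]
tool_rot: [-2.322, -2.114, 0.002]
contact_force: [-0.4, -0.4, -1.9]
opening: 0.0092
grip_force: 60.3
```

```bash
python3 - <<'E'
from h import *
d=grab('wrist','w10');o=ctrl.get_obs();print(o['tool_pos'],o['tool_rot'],o['contact_force'],o['grip_force'])
E
```

```text
[0.65484038 0.03925781 0.09573294] [-2.32296971e+00 -2.11350672e+00  2.21939276e-03] [-0.22664674  0.30327477 -2.11973608] 60.29548645019531
```

View pics/w10.png

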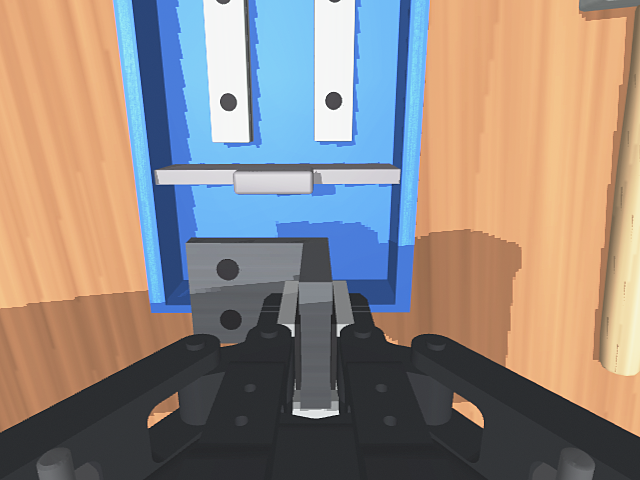

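The wrist view shows the bracket held level over the short bay, with base holes at (228,270) and (231,320). Both rails are lying in the handle-end bay. The divider plate top runs from (155,177) to (400,177).

```bash
python3 - <<'E'
from h import *
np.set_printoptions(precision=4,suppress=True)
d=load('w10')
ctr=np.array([.6436,.1353]);a=np.radians(84.65);y=np.array([np.cos(a),np.sin(a)]);x=np.array([y[1],-y[0]]);T=np.c_[x,y]
h=[blob(d,228,270,16,60)[0],blob(d,231,320,16,60)[0]];print(h)
P=ray(d,h,.0957+.0094+.008)[:,:2];print('holes',(P-ctr)@T,np.hypot(*(P[0]-P[1])))
print('far-left base corner',(ray(d,[(187,239)],.1131)[:,:2]-ctr)@T)
print('div top',(ray(d,[(157,170),(157,184),(398,169),(398,183)],.040)[:,:2]-ctr)@T)
print('rim end',(ray(d,[(151,312),(411,311)],.045)[:,:2]-ctr)@T)
print('rail ends',(ray(d,[(211,141),(249,141),(314,140),(352,140)],.023)[:,:2]-ctr)@T)
E
```

```text
[array([224.7544, 270.2632]), array([230.3542, 319.3065])]
holes [[-0.0152 -0.084 ]
 [-0.0142 -0.1056]] 0.021600442303020564
far-left base corner [[-0.0292 -0.071 ]]
div top [[-0.0666 -0.0524]
 [-0.0674 -0.0602]
 [ 0.0667 -0.0519]
 [ 0.0671 -0.0597]]
rim end [[-0.077  -0.136 ]
 [ 0.078  -0.1354]]
rail ends [[-0.0399 -0.0375]
 [-0.0177 -0.0375]
 [ 0.0202 -0.037 ]
 [ 0.0424 -0.037 ]]
```

Emit:
step_arm:
  targets:
    - {"travel": [0.002,0,-0.05],"angular": [0,0,0],"gripper": 0}
    - {"travel": [0.002,0,-0.1],"angular": [0,0,0],"gripper": 0}
    - {"travel": [0.002,0,-0.14],"angular": [0,0,0],"gripper": 0}
    - {"travel": [0.002,0,-0.158],"angular": [0,0,0],"gripper": 0}
    - {"travel": [0.002,0,-0.164],"angular": [0,0,0],"gripper": 0}
    - {"travel": [0.002,0,-0.167],"angular": [0,0,0],"gripper": 0}
    - {"travel": [0.002,0,-0.167],"angular": [0,0,0],"gripper": 0}
    - {"travel": [0.002,0,-0.167],"angular": [0,0,0],"gripper": 0}

```text
t: 23.7
tool_pos: [0.6583, 0.0395, -0.002]
tool_rot: [2.322, 2.113, 0.003]
contact_force: [-0.9, 0.2, -2.0]
opening: 0.0089
grip_force: 60.1
```

Emit:
step_arm:
  targets:
    - {"travel": [0,0,-0.003],"angular": [0,0,0],"gripper": 0}
    - {"travel": [0,0,-0.004],"angular": [0,0,0],"gripper": 0}
    - {"travel": [0,0,-0.004],"angular": [0,0,0],"gripper": 0}

```text
t: 24.0
tool_pos: [0.6583, 0.0396, -0.0044]
tool_rot: [2.323, 2.113, 0.002]
contact_force: [-0.8, 0.3, 5.4]
opening: 0.0086
grip_force: 61.2
```

Emit:
step_arm:
  targets:
    - {"travel": [0,0,0],"angular": [0,0,0],"gripper": 0.4}
    - {"travel": [0,0,0],"angular": [0,0,0],"gripper": 0.4}
    - {"travel": [0,0,0],"angular": [0,0,0],"gripper": 0.4}
    - {"travel": [0,0,0.05],"angular": [0,0,0],"gripper": 0.4}
    - {"travel": [0,0,0.12],"angular": [0,0,0],"gripper": 0.4}
    - {"travel": [0,0,0.19],"angular": [0,0,0],"gripper": 0.6}
    - {"travel": [-0.05,0.053,0.22],"angular": [0,0,0],"gripper": 0.7}
    - {"travel": [-0.1,0.106,0.22],"angular": [0,0,0],"gripper": 0.7}
    - {"travel": [-0.15,0.16,0.22],"angular": [0,0,0],"gripper": 0.7}
    - {"travel": [-0.2,0.212,0.22],"angular": [0,0,0],"gripper": 0.7}

```text
t: 25.0
tool_pos: [0.5358, 0.1677, 0.1259]
tool_rot: [2.324, 2.113, 0.001]
contact_force: [0.5, 0.6, 0.3]
opening: 0.0598
grip_force: 0.0
```

Emit:
step_arm:
  targets:
    - {"travel": [-0.05,0.053,0],"angular": [0,0,0],"gripper": 0.7}
    - {"travel": [-0.1,0.106,0],"angular": [0,0,0],"gripper": 0.7}
    - {"travel": [-0.15,0.16,0],"angular": [0,0,0],"gripper": 0.7}
    - {"travel": [-0.177,0.185,0],"angular": [0,0,0],"gripper": 0.7}
    - {"travel": [-0.177,0.185,0],"angular": [0,0,0],"gripper": 0.7}
    - {"travel": [-0.177,0.185,0],"angular": [0,0,0],"gripper": 0.7}

```text
t: 25.6
tool_pos: [0.4308, 0.2778, 0.1258]
tool_rot: [2.322, 2.115, -0.0]
contact_force: [-0.7, -0.2, 1.3]
opening: 0.0592
grip_force: 0.0
```

```bash
python3 - <<'E'
from h import *
np.set_printoptions(precision=4,suppress=True)
d=grab('wrist','w11');o=ctrl.get_obs();print(o['tool_pos'],o['tool_rot'],o['contact_force'])
u=proj(d,[.4321,.2777,.048])[0];print(u)
c,a=blob(d,int(u[0]),int(u[1]),16,80);print(c,a,ray(d,c,.048))
s=grab('scene','s11')
# bracket blob check in scene: expected leg top/base pixels
E
```

```text
[0.4313 0.2774 0.1258] [2.3237 2.1135 0.    ] [ 0.4666  0.4367 -0.2451]
[316.372  232.2876]
[316.1294 232.7395] 572 [[0.4319 0.2774 0.048 ]]
```

Emit:
step_arm:
  targets:
    - {"travel": [0.001,0,-0.08],"angular": [0,0,0],"gripper": 0.7}
    - {"travel": [0.001,0,-0.15],"angular": [0,0,0],"gripper": 0.7}
    - {"travel": [0.001,0,-0.2],"angular": [0,0,0],"gripper": 0.7}
    - {"travel": [0.001,0,-0.223],"angular": [0,0,0],"gripper": 0.6}
    - {"travel": [0.001,0,-0.223],"angular": [0,0,0],"gripper": 0.5}
    - {"travel": [0.001,0,-0.223],"angular": [0,0,0],"gripper": 0.3}
    - {"travel": [0.001,0,-0.223],"angular": [0,0,0],"gripper": 0}
    - {"travel": [0.001,0,-0.223],"angular": [0,0,0],"gripper": 0}
    - {"travel": [0.001,0,-0.223],"angular": [0,0,0],"gripper": 0}
    - {"travel": [0.001,0,-0.223],"angular": [0,0,0],"gripper": 0}
  squeeze: 60

```text
t: 26.7
tool_pos: [0.4326, 0.2783, -0.0065]
tool_rot: [2.323, 2.114, 0.004]
contact_force: [0.2, 0.2, 4.2]
opening: 0.0285
grip_force: 59.8
```

Emit:
step_arm:
  targets:
    - {"travel": [0,0,0.06],"angular": [0,0,0],"gripper": 0}
    - {"travel": [0,0,0.12],"angular": [0,0,0],"gripper": 0}
    - {"travel": [0,0,0.18],"angular": [0,0,0],"gripper": 0}
    - {"travel": [0.03,-0.06,0.2],"angular": [0,0,0],"gripper": 0}
    - {"travel": [0.065,-0.12,0.2],"angular": [0,0,0],"gripper": 0}
    - {"travel": [0.1,-0.19,0.2],"angular": [0,0,0],"gripper": 0}
    - {"travel": [0.137,-0.26,0.2],"angular": [0,0,0],"gripper": 0}
    - {"travel": [0.175,-0.33,0.2],"angular": [0,0,0],"gripper": 0}
    - {"travel": [0.21,-0.4,0.2],"angular": [0,0,0],"gripper": 0}
    - {"travel": [0.25,-0.47,0.2],"angular": [0,0,0],"gripper": 0}

```text
t: 27.7
tool_pos: [0.5815, -0.0059, 0.1117]
tool_rot: [-2.323, -2.113, 0.0]
contact_force: [1.1, -0.0, -1.6]
opening: 0.0282
grip_force: 59.7
```

Emit:
step_arm:
  targets:
    - {"travel": [0.03,-0.06,0],"angular": [0,0,0],"gripper": 0}
    - {"travel": [0.065,-0.12,0],"angular": [0,0,0],"gripper": 0}
    - {"travel": [0.1,-0.19,0],"angular": [0,0,0],"gripper": 0}
    - {"travel": [0.126,-0.239,0],"angular": [0,0,0],"gripper": 0}
    - {"travel": [0.126,-0.239,0],"angular": [0,0,0],"gripper": 0}
    - {"travel": [0.126,-0.239,0],"angular": [0,0,0],"gripper": 0}

```text
t: 28.3
tool_pos: [0.6567, -0.1479, 0.1112]
tool_rot: [-2.324, -2.111, 0.001]
contact_force: [-0.3, 0.7, -1.5]
opening: 0.0281
grip_force: 60.0
```

```bash
python3 - <<'E'
from h import *
np.set_printoptions(precision=4,suppress=True)
o=ctrl.get_obs();print(o['tool_pos'],o['contact_force'],o['opening'])
d=grab('wrist','w12')
H,S,V=cv2.split(cv2.cvtColor(d['img'],cv2.COLOR_RGB2HSV))
m=((S<40)&(V>60)).astype(np.uint8);m[300:]=0
c=max(cv2.findContours(m,cv2.RETR_EXTERNAL,cv2.CHAIN_APPROX_NONE)[0],key=cv2.contourArea)
p=cv2.approxPolyDP(c,6,True)[:,0];print(np.c_[p,ray(d,p,.026)[:,:2]])
E
```

```text
[ 0.6567 -0.1479  0.1112] [-0.2612  0.7367 -1.4621] 0.028143999780094017
[[414.     118.       0.7233  -0.0841]
 [201.     124.       0.5943  -0.0752]
 [219.     299.       0.5869  -0.1905]
 [267.     299.       0.6196  -0.1936]
 [272.     282.       0.6245  -0.1816]
 [262.     280.       0.618   -0.1795]
 [273.     255.       0.6275  -0.1626]
 [317.     234.       0.6579  -0.151 ]
 [358.     256.       0.6835  -0.1687]
 [368.     278.       0.6892  -0.1849]
 [359.     281.       0.683   -0.1865]
 [363.     299.       0.6849  -0.1999]
 [408.     299.       0.7155  -0.2028]]
```

Emit:
step_arm:
  targets:
    - {"travel": [0,0,-0.06],"angular": [0,0,0],"gripper": 0}
    - {"travel": [0,0,-0.12],"angular": [0,0,0],"gripper": 0}
    - {"travel": [0,0,-0.16],"angular": [0,0,0],"gripper": 0}
    - {"travel": [0,0,-0.18],"angular": [0,0,0],"gripper": 0}
    - {"travel": [0,0,-0.186],"angular": [0,0,0],"gripper": 0}
    - {"travel": [0,0,-0.189],"angular": [0,0,0],"gripper": 0}
    - {"travel": [0,0,-0.189],"angular": [0,0,0],"gripper": 0}
    - {"travel": [0,0,-0.189],"angular": [0,0,0],"gripper": 0}

```text
t: 29.15
tool_pos: [0.6584, -0.1479, 0.0006]
tool_rot: [2.322, 2.112, 0.002]
contact_force: [0.6, -0.3, -1.9]
opening: 0.0286
grip_force: 60.0
```

Emit:
step_arm:
  targets:
    - {"travel": [0,0,-0.003],"angular": [0,0,0],"gripper": 0}
    - {"travel": [0,0,-0.005],"angular": [0,0,0],"gripper": 0}
    - {"travel": [0,0,-0.005],"angular": [0,0,0],"gripper": 0}

```text
t: 29.45
tool_pos: [0.658, -0.148, -0.0025]
tool_rot: [2.323, 2.113, 0.001]
contact_force: [-1.8, -0.1, 4.9]
opening: 0.0283
grip_force: 60.7
```

Contact at the expected height. Release, rise and back away.

Emit:
step_arm:
  targets:
    - {"travel": [0,0,0],"angular": [0,0,0],"gripper": 0.6}
    - {"travel": [0,0,0],"angular": [0,0,0],"gripper": 0.6}
    - {"travel": [0,0,0],"angular": [0,0,0],"gripper": 0.6}
    - {"travel": [0,0,0.05],"angular": [0,0,0],"gripper": 0.6}
    - {"travel": [0,0,0.12],"angular": [0,0,0],"gripper": 0.6}
    - {"travel": [0,0,0.2],"angular": [0,0,0],"gripper": 0.6}
    - {"travel": [0,0,0.28],"angular": [0,0,0],"gripper": 0.6}
    - {"travel": [-0.05,0,0.36],"angular": [0,0,0],"gripper": 0.6}
    - {"travel": [-0.05,0.05,0.43],"angular": [0,0,0],"gripper": 0.6}
    - {"travel": [-0.05,0.05,0.43],"angular": [0,0,0],"gripper": 0.6}

```text
t: 30.45
tool_pos: [0.6296, -0.1168, 0.2621]
tool_rot: [2.315, 2.109, 0.011]
contact_force: [-0.5, -0.5, 0.7]
opening: 0.0512
grip_force: 0.0
```

```bash
python3 - <<'E'
from h import *
np.set_printoptions(precision=4,suppress=True)
d=grab('wrist','w13');print(ctrl.get_obs()['tool_pos'])
ctr=np.array([.6436,.1353]);a=np.radians(84.65);y=np.array([np.cos(a),np.sin(a)]);x=np.array([y[1],-y[0]]);T=np.c_[x,y]
def chk(n,p,ch):
    u=proj(d,p)[0]
    if not(12<u[0]<628 and 12<u[1]<468): print(n,'out',u);return
    c,ar=blob(d,int(round(u[0])),int(round(u[1])),10,90);w=ray(d,c,p[2])[0,:2];print(n,u,c,ar,w,(w-ctr)@T)
def tp(X,Y,z): return np.r_[ctr+T@[X,Y],z]
chk('bush',[.658,-.148,.052],0)
for X in(.03,-.03):
    for dy in(-.055,0,.055): chk('rail',tp(X,.04+dy,.023),0)
for Y in(-.084,-.1056): chk('br',tp(-.0148+.001,Y,.013),0)
# bush outline: yellow ring
H,S,V=cv2.split(cv2.cvtColor(d['img'],cv2.COLOR_RGB2HSV));m=((H>15)&(H<32)&(S>80)&(V>90)).astype(np.uint8)
for c in cv2.findContours(m,cv2.RETR_EXTERNAL,cv2.CHAIN_APPROX_NONE)[0]:
    if cv2.contourArea(c)>300: print('yellow',cv2.minAreaRect(c))
s=grab('scene','s13');s0=load('scene0')
df=(np.abs(s['img'].astype(int)-s0['img']).max(2)>60)
for n,p in(('bottle',(185,440)),('mould',(449,177))): print(n,df[p[1]-35:p[1]+35,p[0]-35:p[0]+35].mean())
E
```

```text
[ 0.6291 -0.1168  0.2598]
bush [344.0026 224.4739] [344.5904 224.7149] 249 [ 0.6585 -0.1483] [ 0.0413 -0.281 ]
rail out [334.6845 -82.4119]
rail out [ 335.5532 -160.4007]
rail out [ 336.5016 -245.5405]
rail out [265.0314 -82.9071]
rail out [ 262.8415 -161.1084]
rail out [ 260.4503 -246.4983]
br out [286.0372   9.3935]
br [286.4714  34.8041] [289.3913  34.3188] 69 [0.6228 0.0316] [-0.011  -0.1052]
yellow ((341.5, 216.5), (43.0, 41.0), 90.0)
yellow ((539.6981201171875, 65.44338989257812), (30.10199737548828, 132.26634216308594), 2.4895529747009277)
bottle 0.0
mould 0.0
```

Emit:
step_arm:
  targets:
    - {"travel": [0,0.08,0.02],"angular": [0,0,0],"gripper": 0.6}
    - {"travel": [0,0.16,0.04],"angular": [0,0,0],"gripper": 0.6}
    - {"travel": [0,0.24,0.06],"angular": [0,0,0],"gripper": 0.6}
    - {"travel": [0,0.28,0.08],"angular": [0,0,0],"gripper": 0.6}
    - {"travel": [0,0.28,0.08],"angular": [0,0,0],"gripper": 0.6}
    - {"travel": [0,0.28,0.08],"angular": [0,0,0],"gripper": 0.6}

```text
t: 31.15
tool_pos: [0.6267, 0.0502, 0.2992]
tool_rot: [-2.322, -2.113, 0.004]
contact_force: [0.0, -0.5, 0.4]
opening: 0.0513
grip_force: 0.0
```

```bash
python3 - <<'E'
from h import *
np.set_printoptions(precision=4,suppress=True)
d=grab('wrist','w14');print(ctrl.get_obs()['tool_pos'])
ctr=np.array([.6436,.1353]);a=np.radians(84.65);y=np.array([np.cos(a),np.sin(a)]);x=np.array([y[1],-y[0]]);T=np.c_[x,y]
def tp(X,Y,z): return np.r_[ctr+T@[X,Y],z]
for n,X,Y,z in[('r',s*.03,.04+k,.023) for s in(1,-1) for k in(-.055,0,.055)]+[('b',-.013,-.084,.013),('b',-.013,-.1056,.013)]:
    u=proj(d,tp(X,Y,z))[0]
    if 12<u[0]<628 and 12<u[1]<468:
        c,ar=blob(d,int(round(u[0])),int(round(u[1])),9,90);print(n,u,c,ar,(ray(d,c,z)[0,:2]-ctr)@T)
    else: print('out',u)
E
```

```text
[0.6266 0.0495 0.299 ]
r [351.8705 118.2136] [353.5    118.1379] 58 [ 0.0317 -0.0149]
r [353.1374  62.3644] [354.5538  62.4615] 65 [0.0315 0.0399]
out [354.4969   2.4287]
r [295.2812 118.2439] [296.6786 119.    ] 56 [-0.0285 -0.0158]
r [294.5509  62.4084] [296.3548  63.2258] 62 [-0.0282  0.0392]
out [293.7672   2.4882]
b [311.5951 181.8393] [313.6735 181.4286] 49 [-0.0107 -0.0835]
b [311.6495 200.6873] [313.5686 200.5294] 51 [-0.0108 -0.1054]
```

Everything is in place, so I'll hand it in.

```bash
python3 -c "
from station import ctrl
print(ctrl.finish_job())"
```

```text
the job is handed in; nothing more can be done
None
```

The job is handed in after about 31 s of robot time, though no verdict came back: my last camera checks put the divider at its stop, both rails flat side by side in the handle-end bay, the bracket on its base in the short bay and the bush upright in the pan, with the bottle and mould block unmoved.

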